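# Cap the ink pots and put them away in the roll-front cabinet

## Task

Roll the slatted cover of the cabinet all the way open, then put away every ink pot that is standing on the bench: press its black cap fully home and stand it upright on the cabinet's floor. When all are in, roll the cover fully shut; leave the open tub and the ink cup beside them where they are.

Things in the scene. Friction and masses are not known exactly. Their poses are not given: they have to be found in the camera images.
- cabinet: fixed plywood roll-front cabinet, a half-drum 306 deep (x), 290 wide (y), 165 high. Origin: centre of its underside; x to its back, y along the drum, z up; front (-x) faces the robot. Side walls at y +-135 to +-145; floor top at z 8; front sill x -140 to -128, 46 high; fixed rear hood from x +27 back. With the cover open, x -128 to -5 is open from straight above (all mm)
- cover (a joint): angle of the tambour cover (9 metal slats, lowest one dark, on a circular track of radius 140 mm about a line along the cabinet's y, 12 mm above its underside), rad: 0 = shut, lower edge down behind the sill; 1.22 = fully open, rolled up and back under the hood. It stays where it is left; 2 to 4 N at the handle moves it
- cover_handle (a point): middle of the cover's red handle bar: round, 10 mm thick, 120 mm long, along the cabinet's y, on a leg at each end, 42 mm outside the slats. At cover angle q it lies at x = -0.182 cos(q+0.471), y = 0, z = 0.012+0.182 sin(q+0.471) in the cabinet's frame (m). It can be pinched from straight above at every q, fingers closing along the cabinet's x
- cabinet_floor (a point): point on the cabinet's floor in the middle of its loading space, at x = -70, y = 0, z = 8 mm in the cabinet's frame
- pot_red: loose squat ink pot, red body with a white band, on a black weighted foot, standing upright: 44 mm across (foot 45), body 40 mm tall, shoulder to 48 mm, then a white neck under a black press-on cap; 64 mm tall with its cap home, 72 mm with the cap fully raised; about 0.17 kg. Origin: centre of its underside, z up along its axis. May be absent.
- cap_red (a joint): how far the black cap of the red pot has been pressed on, m: 0 = standing 8 mm high with the white neck showing, 0.008 = fully home on the shoulder. It never comes off; it is held by friction of about 6 N and stays where it is left; to press it on push straight down on its top with 8 to 15 N.
- cap_red_top (a point): centre of the flat top of the red pot's cap (32 mm across, 16 mm tall)
- pot_blue: loose squat ink pot, blue body with a white band, on a black weighted foot, standing upright: 44 mm across (foot 45), body 40 mm tall, shoulder to 48 mm, then a white neck under a black press-on cap; 64 mm tall with its cap home, 72 mm with the cap fully raised; about 0.17 kg. Origin: centre of its underside, z up along its axis. May be absent.
- cap_blue (a joint): how far the black cap of the blue pot has been pressed on, m: 0 = standing 8 mm high with the white neck showing, 0.008 = fully home on the shoulder. It never comes off; it is held by friction of about 6 N and stays where it is left; to press it on push straight down on its top with 8 to 15 N.
- cap_blue_top (a point): centre of the flat top of the blue pot's cap (32 mm across, 16 mm tall)
- pot_green: loose squat ink pot, green body with a white band, on a black weighted foot, standing upright: 44 mm across (foot 45), body 40 mm tall, shoulder to 48 mm, then a white neck under a black press-on cap; 64 mm tall with its cap home, 72 mm with the cap fully raised; about 0.17 kg. Origin: centre of its underside, z up along its axis. May be absent.
- cap_green (a joint): how far the black cap of the green pot has been pressed on, m: 0 = standing 8 mm high with the white neck showing, 0.008 = fully home on the shoulder. It never comes off; it is held by friction of about 6 N and stays where it is left; to press it on push straight down on its top with 8 to 15 N.
- cap_green_top (a point): centre of the flat top of the green pot's cap (32 mm across, 16 mm tall)
- pot_yellow: loose squat ink pot, yellow body with a white band, on a black weighted foot, standing upright: 44 mm across (foot 45), body 40 mm tall, shoulder to 48 mm, then a white neck under a black press-on cap; 64 mm tall with its cap home, 72 mm with the cap fully raised; about 0.17 kg. Origin: centre of its underside, z up along its axis. May be absent.
- cap_yellow (a joint): how far the black cap of the yellow pot has been pressed on, m: 0 = standing 8 mm high with the white neck showing, 0.008 = fully home on the shoulder. It never comes off; it is held by friction of about 6 N and stays where it is left; to press it on push straight down on its top with 8 to 15 N.
- cap_yellow_top (a point): centre of the flat top of the yellow pot's cap (32 mm across, 16 mm tall)
- used_tub_6: bystander: open green ink tub, 68 mm across, 85 mm tall, at the back left; origin under its centre
- ink_cup_tan: bystander: ink cup with a purple lid, 108 mm across, 94 mm tall, at the left; origin under its centre
Mind the look-alikes: they are no part of the job. Leave any pink or purple look-alike of the pot_green alone.

How it is judged (in metres and radians):
On the way:
1. the cover is rolled open (at least 1.12 of its 1.22 rad) (value of joint cover above 1.12 rad), for 0.2 s.
At the end, for the whole second after the job is handed in: every pot present stands upright (within 0.15 rad) and at rest on the cabinet's floor, inside its walls, with its cap home (at least 6.5 of 8 mm pressed on); the cover is shut (within 0.05 rad, 7 mm at its edge) (x of pot_red in the frame of cabinet between -0.128 and 0.1 m and y of pot_red in the frame of cabinet between -0.135 and 0.135 m and z of each of pot_red, pot_blue, pot_green, pot_yellow in the frame of cabinet below 0.016 m and angle between each of pot_red, pot_blue, pot_green, pot_yellow's own z axis and vertical below 0.15 rad and value of joint each of cap_red, cap_blue, cap_green, cap_yellow above 0.0065 m and linear speed of each of pot_red, pot_blue, pot_green, pot_yellow below 0.02 m/s and x of pot_blue in the frame of cabinet between -0.128 and 0.1 m and y of pot_blue in the frame of cabinet between -0.135 and 0.135 m and x of pot_green in the frame of cabinet between -0.128 and 0.1 m and y of pot_green in the frame of cabinet between -0.135 and 0.135 m and x of pot_yellow in the frame of cabinet between -0.128 and 0.1 m and y of pot_yellow in the frame of cabinet between -0.135 and 0.135 m and value of joint cover below 0.05 rad); the robot touches nothing.
It fails at once if the green tub is pushed more than 4 cm or tipped (distance of used_tub_6 from where it was at the start of the episode above 0.04 m or angle between used_tub_6's own z axis and vertical above 0.5 rad).
It fails at once if the purple-lidded ink cup is pushed more than 4 cm or tipped (distance of ink_cup_tan from where it was at the start of the episode above 0.04 m or angle between ink_cup_tan's own z axis and vertical above 0.5 rad).
Of pot_red, pot_blue, pot_green, pot_yellow only 3 to 4 are there at a start; the rules pass over those that are not, and their reading is None.
At some moment in a run one of pot_red, pot_blue, pot_green, pot_yellow may be knocked a few centimetres aside while the robot is not near it.
It also fails if it takes over 210 s, if anything falls off the work surface, if the arm or the gripper's body presses on something with over 40 N, if the wrist force passes 120 N, or if a joint passes its speed limit or range.

## Robot

A 6-joint arm with a two-finger parallel gripper is mounted at the origin on a cart in front of the work surface, level with it; the furniture and walls round the work are solid. World frame = base frame: x ahead of the robot, y to its left, z up, the work surface at z = 0. Lengths are in m, angles in degrees, forces in N, time in s.
With the tool pointing down it reaches from about 0.3 to 0.75 m from the base axis. Payload 8.5 kg.
Tool frame: the origin (TCP) lies midway between the tips of the shut fingers; the grasp point (between the pads) lies 19 mm behind it; z points along the fingers, y is the line along which they close (so a half turn about z gives the same grasp; the last joint's range is limited). The gripper opens to 85 mm and grips with 20 to 120 N. Pads are 22 mm wide; open, the fingers measure 114 mm over their backs; the gripper's body (76 mm by 85 mm) begins 54 mm behind the grasp point. The pads swing forward as they close: fully open they stand 13 mm farther back than shut.
Start: joints at [59.513, 21.807, 74.336, -0, 83.858, -12.336], TCP at [0.171, 0.523, 0.231] pointing down, gripper open.
Joint ranges: [-178.18, 178.18], [-50.72, 133.34], [12.68, 142.11], [-81.47, 261.47], [9.98, 163.14], [-165.26, 165.26]. Speed limits (degrees/s): [136.94, 136.94, 180, 180, 180, 180].

## Interface

Orientations are given as a 3x3 rotation matrix whose columns are the frame's x, y, z axes.
In Python, from rig import env, get_image, close_job gives the robot as it stands.
- The arm moves only by the tool step_arm, never from a script. Its argument "targets" is a list of rows, each a list of 2 entries, a list of its own where there are three numbers: the shift along the tool's x, y, z as a fraction of full scale, then the turn, a rotation vector about the tool's x, y, z as a fraction of full scale. In form: [[[x, y, z], [wx, wy, wz]], ...]. A call has 1 to 10 rows; each row is the pose to reach, as a shift and turn from the pose commanded when the call began, along the tool's axes at that moment; what a row does not reach only later rows make up. Full scale, the value 1, is 0.3 m for a shift and 45 degrees for a turn. A row lasts 1/12 s, in which the tool goes at most 41.7 mm and 7.16 degrees, less where a joint would pass 70% of its speed; a pose out of reach is approached as far as the arm can. A call with a number of a shift or a turn outside -1 to 1 is refused whole. A call with a gripper value outside its range is refused whole. "jaw" is the finger opening in mm, from 0 to 85.4, set as the call begins (left out, the last holds). The fingers move at their own pace and stop on an object; "grip_force" is the grip in N (left out, the last holds). Time passes only in rows, so rows that repeat a pose let the fingers close. It gives the time, the measured TCP pose, the force, the opening and the grip force at its end, in the units of the state.
- env.observe(): the state, without advancing time (a new reading comes with each control period).
- get_image(name): name is "side" or "top"; returns a dict with "img" (480x640x3 uint8, red, green, blue), "z_map" (480x640 float32, m along the optical axis (not along the pixel's ray), 0 where there is no reading), "intrinsics" (3x3 intrinsics, pixels), "D" ([k1, k2, p1, p2, k3] as OpenCV has them; the pictures are not rectified), "rvec" (rotation vector, rad) and "tvec" (3), from world to camera coordinates, as OpenCV has them. Camera axes: x right, y down, z forward; pixel columns grow to the right and rows downward; lengths in m; the calibration is good to about 2 mm. A picture is of the moment at which its call begins.
- close_job(): hands the job in; it is judged then, once.
The state is a dict: "time_s": time; "q": joint angles; "qvel": joint speeds; "joint_efforts": joint torques, N m; "position": TCP position; "tool_rot": TCP orientation; "ft_force": force on the tool from outside, world axes, zero at the start; "wrist_torque": the same for the moment, N m; "grip_width": finger opening in m; "gripper_force": force on a finger pad.
Only numpy, scipy, OpenCV 4.12 (cv2) and the standard library are available. Lean on these libraries where they do the work, as an engineer would, in place of code of your own. Each camera call takes 0.05 s, during which the arm holds its last target. There are 200 camera calls.

## Working session

There is one attempt and no reset: what is moved stays moved. The work goes in short steps, Python scripts to look and compute and a tool call to move; the robot and the scene stay as the last step left them, time stands still between calls to the robot, and variables do not carry over. Pictures are saved under pics/ and viewed, at most 14 in all, crops included, and the job is handed in when it is done.

Besides the shell and the picture viewer there is one more tool, called after "Request:" by a JSON object that holds its "op" and its "data", one argument or row to a line. step_arm: Moves the arm, as the interface text tells. Its arguments: {"type":"object","properties":{"targets":{"type":"array","items":{"type":"array"}},"jaw":{"type":"number"},"grip_force":{"type":"number"}},"required":["targets"]}

```bash
ls; mkdir -p pics; cat > h.py <<'E'
import numpy as np, cv2
from rig import env, get_image, close_job
def grab(n,save=None):
    d=get_image(n); d['R'],_=cv2.Rodrigues(np.array(d['rvec'],float)); d['t']=np.array(d['tvec'],float).ravel()
    if save: cv2.imwrite(f'pics/{save}.png',d['img'][:,:,::-1])
    return d
def cloud(d):
    # world xyz per pixel from z_map
    h,w=d['z_map'].shape; u,v=np.meshgrid(np.arange(w),np.arange(h))
    p=cv2.undistortPoints(np.stack([u,v],-1).reshape(-1,1,2).astype(float),np.array(d['intrinsics'],float),np.array(d['D'],float)).reshape(h,w,2)
    z=d['z_map'][...,None]; c=np.concatenate([p*z,z],-1)
    W=(c-d['t'])@d['R']; W[d['z_map']==0]=np.nan
    return W
def ray(d,u,v,z):
    p=cv2.undistortPoints(np.array([[[u,v]]],float),np.array(d['intrinsics'],float),np.array(d['D'],float)).ravel()
    r=d['R'].T@np.array([p[0],p[1],1]); o=-d['R'].T@d['t']; return o+r*(z-o[2])/r[2]
E
python3 - <<'E'
from h import *
for n in('top','side'):
    d=grab(n,n+'0'); print(n,-d['R'].T@d['t'],d['R'][2],d['intrinsics'])
s=env.observe(); print(s)
E
```

```text
pics
top [0.38195004 0.29649669 1.09324666] [ 0.1669305   0.02589453 -0.98562857] [[544.87870153   0.         324.98755238]
 [  0.         544.87870153 237.21062239]
 [  0.           0.           1.        ]]
side [0.57467549 0.95503203 0.63708043] [-0.03323189 -0.74649611 -0.66455941] [[433.422905     0.         317.04618456]
 [  0.         433.422905   242.54431846]
 [  0.           0.           1.        ]]
{'time_s': 0.1, 'q': array([ 5.95159838e+01,  2.18391051e+01,  7.43773938e+01, -1.09307159e-03,
        8.38588360e+01, -1.23352153e+01]), 'qvel': array([ 0.01395473, -0.08012428, -0.14439667, -0.03281   ,  0.06380204,
        0.01344203]), 'joint_efforts': array([ 3.86975662e-03, -4.49221408e+01, -2.31657672e+01, -2.30735486e-04,
        3.59780141e-03, -1.23476039e-05]), 'position': array([0.17118912, 0.5224166 , 0.23077277]), 'tool_rot': array([[-9.50251327e-01,  3.11483535e-01, -6.50671226e-04],
       [ 3.11484104e-01,  9.50250676e-01, -1.14271622e-03],
       [ 2.62363484e-04, -1.28854135e-03, -9.99999135e-01]]), 'ft_force': array([-0.03393428, -0.12771168,  0.83756572]), 'wrist_torque': array([ 0.00943068, -0.00677797,  0.0427526 ]), 'gripper_force': 0.0, 'grip_width': 0.08531356940155103}
```

View pics/top0.png

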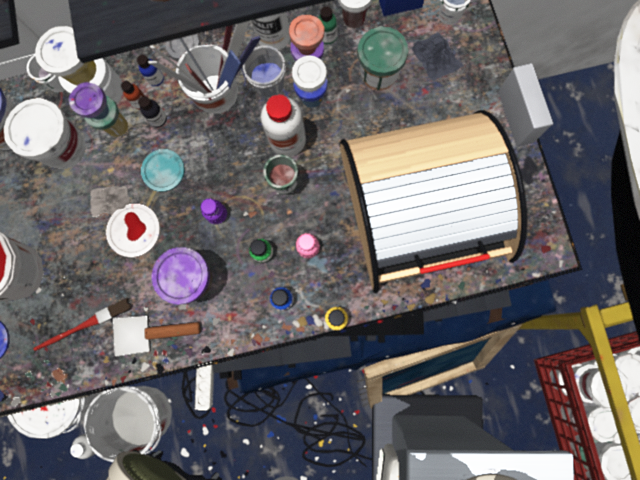

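View pics/side0.png

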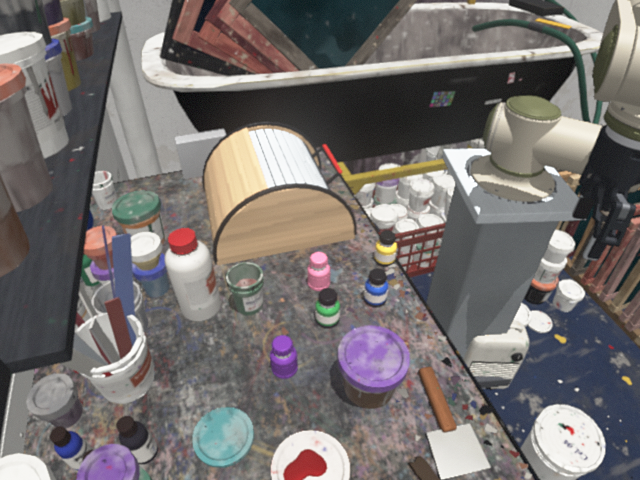

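Top view: candidates are green (260,250), blue (281,298), yellow (336,318). Look-alikes are pink (307,244), purple (212,210), and the dark blue/black bottles at (148,70)/(150,110). There is no red pot (the red at (278,107) is a bottle cap). The cabinet handle runs (420,271)-(488,257).

```bash
cat > m.py <<'E'
from h import *
d=grab('top'); s=grab('side')
def pots(d,n):
    W=cloud(d); hsv=cv2.cvtColor(d['img'],cv2.COLOR_RGB2HSV); z=W[...,2]
    for c,(a,b) in dict(yellow=(20,35),green=(45,80),blue=(100,125),purple=(130,145),pink=(155,178)).items():
        m=((hsv[...,0]>=a)&(hsv[...,0]<=b)&(hsv[...,1]>110)&(hsv[...,2]>60)&(z>.005)&(z<.09)).astype(np.uint8)
        k,l,st,ce=cv2.connectedComponentsWithStats(m)
        for i in range(1,k):
            if st[i,4]>40:
                P=W[l==i]; print(n,c,ce[i].round(),st[i,4],np.median(P,0).round(3),P.min(0).round(3),P.max(0).round(3))
def caps(d,n):
    # black cap tops: dark blobs with z 0.055..0.08
    W=cloud(d); z=W[...,2]; v=d['img'].max(-1)
    m=((z>.05)&(z<.085)&(v<75)).astype(np.uint8)
    k,l,st,ce=cv2.connectedComponentsWithStats(m)
    for i in range(1,k):
        if 60<st[i,4]<1500:
            P=W[l==i]; h=np.percentile(P[:,2],80); T=P[P[:,2]>h-.006]; print(n,'cap',ce[i].round(),st[i,4],'ztop',h.round(4),'mid',((T.min(0)+T.max(0))/2).round(4),'ext',(T.max(0)-T.min(0)).round(3))
if __name__=='__main__':
    for x,n in((d,'top'),(s,'side')): pots(x,n);caps(x,n)
E
cat > cab.py <<'E'
from h import *
d=grab('top');W=cloud(d);hsv=cv2.cvtColor(d['img'],cv2.COLOR_RGB2HSV);z=W[...,2]
m=((hsv[...,0]<8)|(hsv[...,0]>172))&(hsv[...,1]>150)&(hsv[...,2]>90)&(z>.06)&(z<.2)
m[:, :395]=0; m[:200]=0;m[300:]=0
v,u=np.nonzero(m); P=W[m]; print(len(P),np.median(P,0),P.min(0),P.max(0))
pts=[[*ray(d,a,b,.099)] for a,b in zip(u,v)]; pts=np.array(pts); r=cv2.minAreaRect((pts[:,:2]*1000).astype(np.float32)); print('handle ray rect mm',r)
# drum: points above z .02 in region
m=(z>.13)&(z<.19); m[:, :335]=0;m[:100]=0;m[300:]=0; m[:,530:]=0
Q=W[m]; Q=Q[~np.isnan(Q[:,0])]; print('top slice zmax',np.percentile(Q[:,2],99.5)); r=cv2.minAreaRect((Q[:,:2]*1000).astype(np.float32)); print(r)
# arch walls: dark edges
np.save('topW.npy',W)
E
python3 m.py; python3 cab.py
python3 - <<'E'
import cv2
a=cv2.imread('pics/top0.png'); s=cv2.imread('pics/side0.png')
import numpy as np
A=cv2.resize(a[220:345,190:370],None,fx=3,fy=3,interpolation=2); B=cv2.resize(s[225:345,290:410],(400,375),interpolation=2)
A=cv2.resize(A,(400,375)); cv2.imwrite('pics/crop.png',np.hstack([A,B]))
E
```

```text
top yellow [336. 319.] 216 [0.401 0.302 0.046] [0.381 0.279 0.005] [0.425 0.322 0.073]
top green [329.  23.] 98 [1.003 0.321 0.071] [0.993 0.311 0.062] [1.024 0.344 0.08 ]
top green [262. 252.] 140 [0.524 0.442 0.046] [0.515 0.431 0.039] [0.555 0.471 0.073]
top blue [392.   4.] 188 [1.069 0.192 0.04 ] [1.06  0.156 0.006] [1.097 0.215 0.064]
top blue [147.  70.] 129 [0.903 0.697 0.062] [0.894 0.682 0.05 ] [0.914 0.716 0.079]
top blue [262.  67.] 75 [0.924 0.462 0.029] [0.918 0.449 0.023] [0.934 0.481 0.034]
top blue [311.  93.] 289 [0.846 0.356 0.072] [0.836 0.327 0.034] [0.868 0.392 0.079]
top blue [282. 299.] 179 [0.435 0.402 0.046] [0.419 0.387 0.031] [0.461 0.429 0.071]
top blue [  2. 341.] 117 [0.337 0.981 0.008] [0.31  0.968 0.005] [0.381 0.988 0.012]
top purple [319.  51.] 88 [0.932 0.342 0.085] [0.92  0.335 0.08 ] [0.953 0.358 0.09 ]
top purple [213. 211.] 485 [0.607 0.544 0.05 ] [0.591 0.528 0.006] [0.634 0.573 0.077]
top purple [187. 262.] 141 [0.502 0.582 0.088] [0.485 0.567 0.084] [0.518 0.599 0.09 ]
top purple [166. 264.] 80 [0.497 0.621 0.088] [0.48  0.611 0.084] [0.511 
[... 1936 characters left out ...]
] 219 ztop 0.0705 mid [0.4408 0.4114 0.0688] ext [0.032 0.029 0.008]
side cap [327. 297.] 249 ztop 0.0712 mid [0.5349 0.4555 0.0691] ext [0.03  0.03  0.008]
side cap [135. 436.] 505 ztop 0.0711 mid [0.8202 0.691  0.075 ] ext [0.034 0.032 0.02 ]
side cap [ 64. 440.] 109 ztop 0.082 mid [0.9098 0.705  0.0805] ext [0.016 0.019 0.009]
378 [0.50026831 0.09149396 0.12927779] [0.48347739 0.0286795  0.12252241] [0.5209224  0.15227912 0.1341768 ]
handle ray rect mm ((505.38189697265625, 84.45211029052734), (11.378796577453613, 131.14126586914062), 13.059576988220215)
top slice zmax 0.17058850722943159
((621.026123046875, 117.8958511352539), (254.33876037597656, 293.68621826171875), 13.375226020812988)
```

View pics/crop.png

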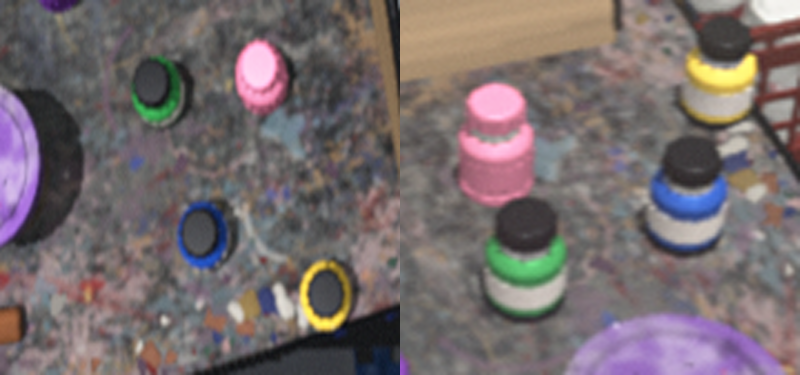

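The crop confirms three upright pots with black caps and raised necks: green, blue and yellow. The pink one has a pink cap, so I exclude it. The handle sits at about z 0.129, so the cover is already slightly open. Next I refine the cabinet pose.

```bash
cat > cab2.py <<'E'
from h import *
from scipy.optimize import least_squares
def red(d,zmin=.06):
    W=cloud(d);hsv=cv2.cvtColor(d['img'],cv2.COLOR_RGB2HSV);z=W[...,2]
    m=((hsv[...,0]<8)|(hsv[...,0]>172))&(hsv[...,1]>150)&(hsv[...,2]>90)&(z>zmin)&(z<.22)&(W[...,0]>.4)&(W[...,0]<.75)&(W[...,1]>-.05)&(W[...,1]<.27)
    return m.astype(np.uint8),W
if __name__=='__main__':
  for n in('top','side'):
    d=grab(n); m,W=red(d); k,l,st,ce=cv2.connectedComponentsWithStats(m)
    P=W[m>0]
    if len(P)>20:
        r=cv2.minAreaRect((P[:,:2]*1000).astype(np.float32)); print(n,'handle',len(P),r,'z',np.percentile(P[:,2],[5,50,95]).round(4))
    z=W[...,2]; S=W[(z>.06)&(z<.2)&(W[...,0]>.43)&(W[...,0]<.85)&(W[...,1]>-.1)&(W[...,1]<.33)&(m==0)]
    for yaw in np.radians([12.5,13.0,13.4,14]):
        R=np.array([[np.cos(yaw),np.sin(yaw)],[-np.sin(yaw),np.cos(yaw)]]); Q=np.c_[S[:,:2]@R.T,S[:,2]]
        f=least_squares(lambda p:np.hypot(Q[:,0]-p[0],Q[:,2]-.012)-p[1],[.63,.15],loss='cauchy',f_scale=.002)
        res=np.hypot(Q[:,0]-f.x[0],Q[:,2]-.012)-f.x[1]; ok=abs(res)<.012
        ylo,yhi=np.percentile(Q[ok,1],[.3,99.7]); c=R.T@[f.x[0],(ylo+yhi)/2]
        print(n,np.degrees(yaw).round(1),'r',f.x[1].round(4),'medres',np.median(abs(res)).round(5),'y',ylo.round(3),yhi.round(3),'C',c.round(4))
E
python3 cab2.py
```

```text
top handle 382 ((502.17718505859375, 90.421875), (11.553143501281738, 127.80191802978516), 12.912338256835938) z [0.1256 0.1292 0.1323]
top 12.5 r 0.1481 medres 0.00281 y -0.263 0.127 C [0.6602 0.0767]
top 13.0 r 0.1482 medres 0.00276 y -0.27 0.121 C [0.6607 0.0761]
top 13.4 r 0.1482 medres 0.00279 y -0.276 0.117 C [0.6611 0.0759]
top 14.0 r 0.1481 medres 0.00287 y -0.283 0.111 C [0.6618 0.0761]
side handle 114 ((502.2060546875, 94.921142578125), (8.841719627380371, 125.10385131835938), 12.69039535522461) z [0.1259 0.1294 0.1315]
side 12.5 r 0.1478 medres 0.00422 y -0.256 0.13 C [0.6583 0.0813]
side 13.0 r 0.1478 medres 0.00421 y -0.263 0.124 C [0.6589 0.0808]
side 13.4 r 0.1479 medres 0.00422 y -0.268 0.119 C [0.6593 0.0807]
side 14.0 r 0.1479 medres 0.00435 y -0.275 0.114 C [0.6599 0.0813]
```

```bash
python3 - <<'E'
from h import *
from cab2 import red
y=np.radians(13.0);R=np.array([[np.cos(y),np.sin(y)],[-np.sin(y),np.cos(y)]])
for n in('top','side'):
    d=grab(n); m,W=red(d); Q=W.copy(); Q[...,:2]=W[...,:2]@R.T
    X,Y,Z=[Q[...,i] for i in range(3)]
    print(n)
    s=(Z>.04)&(Z<.052)&(X>.45)&(X<.56)&(Y>-.16)&(Y<.12); print('sill top x pct',s.sum(),np.percentile(X[s],[2,10,50,90,98]).round(4),'z',np.median(Z[s]).round(4))
    for a,b in((.06,.09),(.09,.11),(.11,.13),(.13,.15)):
        s=(Z>a)&(Z<b)&(X>.54)&(X<.76)&(Y>.05)&(Y<.17); print('wall left y',a,s.sum(),np.percentile(Y[s],[50,90,97,99]).round(4))
    for yc in(-.1,-.05,0,.05):
        s=(abs(Y-yc)<.004)&(Z>.02)&(Z<.2)&(X>.45)&(X<.85)
        if s.sum()>10:
            o=np.argsort(X[s]); x=X[s][o];z=Z[s][o]; i=np.linspace(0,len(x)-1,min(24,len(x))).astype(int); print(yc,[(round(float(x[j]),3),round(float(z[j]),3)) for j in i])
    s=(Z>.1)&(Z<.2)&(X>.6)&(X<.72); print('ext y',np.histogram(Y[s],bins=np.arange(-.32,.2,.01)))
E
```

```text
top
sill top x pct 548 [0.5073 0.5124 0.519  0.5228 0.5237] z 0.046
wall left y 0.06 142 [0.1212 0.1215 0.1216 0.1217]
wall left y 0.09 260 [0.1002 0.1214 0.1216 0.1217]
wall left y 0.11 695 [0.0875 0.1212 0.1214 0.1216]
wall left y 0.13 1591 [0.0858 0.117  0.1212 0.1214]
-0.1 [(0.52, 0.045), (0.541, 0.105), (0.549, 0.112), (0.559, 0.123), (0.569, 0.127), (0.578, 0.136), (0.588, 0.14), (0.598, 0.141), (0.607, 0.147), (0.617, 0.153), (0.627, 0.152), (0.637, 0.155), (0.647, 0.155), (0.656, 0.155), (0.666, 0.154), (0.677, 0.152), (0.686, 0.159), (0.698, 0.156), (0.709, 0.156), (0.72, 0.149), (0.732, 0.146), (0.744, 0.138), (0.762, 0.118), (0.796, 0.064)]
-0.05 [(0.503, 0.129), (0.52, 0.049), (0.541, 0.102), (0.551, 0.114), (0.561, 0.122), (0.571, 0.128), (0.581, 0.139), (0.592, 0.142), (0.601, 0.145), (0.611, 0.15), (0.622, 0.154), (0.632, 0.15), (0.642, 0.153), (0.652, 0.157), (0.664, 0.153), (0.675, 0.153), (0.684, 0.163), (0.696, 0.16), (0.708, 0.156), (0.721, 0.15), (0.735, 0.141), (0.749, 0.131), (0.767, 0.114), (0.794, 0.071)]
0 [(0.504, 0.128), (0.52, 0.047), (0.541, 0.102), (0.5
[... 4422 characters left out ...]
0e-01, -1.70000000e-01,
       -1.60000000e-01, -1.50000000e-01, -1.40000000e-01, -1.30000000e-01,
       -1.20000000e-01, -1.10000000e-01, -1.00000000e-01, -9.00000000e-02,
       -8.00000000e-02, -7.00000000e-02, -6.00000000e-02, -5.00000000e-02,
       -4.00000000e-02, -3.00000000e-02, -2.00000000e-02, -1.00000000e-02,
        2.77555756e-16,  1.00000000e-02,  2.00000000e-02,  3.00000000e-02,
        4.00000000e-02,  5.00000000e-02,  6.00000000e-02,  7.00000000e-02,
        8.00000000e-02,  9.00000000e-02,  1.00000000e-01,  1.10000000e-01,
        1.20000000e-01,  1.30000000e-01,  1.40000000e-01,  1.50000000e-01,
        1.60000000e-01,  1.70000000e-01,  1.80000000e-01,  1.90000000e-01]))
```

Request:
{"op": "step_arm", "data": {
  "targets": [
    [[0,0,0],[0,0,0.14]],
    [[0,0,0],[0,0,0.28]],
    [[0,0,0],[0,0,0.42]],
    [[0,0,0],[0,0,0.56]],
    [[0,0,0],[0,0,0.7]],
    [[0,0,0],[0,0,0.84]],
    [[0,0,0],[0,0,0.98]],
    [[0,0,0],[0,0,1]],
    [[0,0,0],[0,0,1]]
  ],
  "jaw": 30
}}

```text
time_s: 1.2
position: [0.1713, 0.5226, 0.2313]
tool_rot: [[-0.453, 0.891, -0.0], [0.891, 0.453, -0.0], [-0.0, -0.0, -1.0]]
ft_force: [0.0, -0.3, 0.9]
grip_width: 0.0298
gripper_force: 0.0
```

```bash
cat > s.py <<'E'
# usage: s.py  -> state in cabinet frame; with args x y z (cabinet xy mm, z world mm TCP): shift needed in tool units
import sys
from h import *
C=np.array([.6406,.1238]); yw=np.radians(13.0); ux=np.array([np.cos(yw),np.sin(yw)]); uy=np.array([-ux[1],ux[0]])
def tocab(p): return np.array([(p[:2]-C)@ux,(p[:2]-C)@uy,p[2]])
def toworld(c): return np.r_[C+c[0]*ux+c[1]*uy,c[2]]
if __name__=='__main__':
    s=env.observe(); p=np.array(s['position']); R=np.array(s['tool_rot'])
    print('t',s['time_s'],'cab mm',(tocab(p)*1e3).round(1),'tooly deg',np.degrees(np.arctan2(R[1,1],R[0,1])).round(2),'tilt z',R[:,2].round(4),'F',np.round(s['ft_force'],1),'w',round(s['grip_width']*1e3,1),'gf',s['gripper_force'],'q',np.round(s['q'],0))
    for a in sys.argv[1:]:
        c=np.array([float(x) for x in a.split(',')])/1e3
        print(a,'world',toworld(c).round(4),'shift',(R.T@(toworld(c)-p)/.3).round(4))
E
python3 s.py; python3 -c "
from s import *
for n,p in dict(green=(.535,.453,0),blue=(.4405,.408,0),yellow=(.405,.301,0)).items(): print(n,tocab(np.array(p)).round(4))"
```

```text
t 1.2 cab mm [-367.5  494.1  231.3] tooly deg 26.96 tilt z [-0. -0. -1.] F [ 0.  -0.3  0.9] w 29.8 gf 0.0 q [60. 22. 74.  0. 84. 33.]
green [-0.0288  0.3445  0.    ]
blue [-0.131   0.3219  0.    ]
yellow [-0.1897  0.2257  0.    ]
```

Request:
{"op": "step_arm", "data": {
  "targets": [
    [[0,0,0],[0,0,0.14]],
    [[0,0,0],[0,0,0.28]],
    [[0,0,0],[0,0,0.31]],
    [[0,0,0],[0,0,0.31]]
  ]
}}

```text
time_s: 1.53
position: [0.1713, 0.5226, 0.2313]
tool_rot: [[-0.227, 0.974, -0.0], [0.974, 0.227, -0.0], [-0.0, -0.0, -1.0]]
ft_force: [-0.7, 1.2, 1.0]
grip_width: 0.03
gripper_force: 0.0
```

Request:
{"op": "step_arm", "data": {
  "targets": [
    [[-0.1,0.04,0],[0,0,0]],
    [[-0.2,0.08,0],[0,0,0]],
    [[-0.3,0.12,0],[0,0,0]],
    [[-0.4,0.16,0],[0,0,0]],
    [[-0.5,0.2,0],[0,0,0]],
    [[-0.6,0.24,0],[0,0,0]],
    [[-0.7,0.28,0],[0,0,0]],
    [[-0.8,0.32,0],[0,0,0]],
    [[-0.9,0.36,0],[0,0,0]],
    [[-1,0.4,0],[0,0,0]]
  ]
}}

```text
time_s: 2.37
position: [0.3559, 0.2556, 0.2315]
tool_rot: [[-0.228, 0.974, 0.0], [0.974, 0.228, 0.0], [0.0, 0.0, -1.0]]
ft_force: [1.0, -0.5, 0.5]
grip_width: 0.03
gripper_force: 0.0
```

```bash
python3 s.py -142,0,200 -142,0,112
```

```text
t 2.3667 cab mm [-247.8  192.5  231.5] tooly deg 13.19 tilt z [ 4.e-04  2.e-04 -1.e+00] F [ 1.  -0.5  0.5] w 30.0 gf 0.0 q [20. 10. 91.  0. 79.  7.]
-142,0,200 world [0.5022 0.0919 0.2   ] shift [-0.6427  0.3504  0.1051]
-142,0,112 world [0.5022 0.0919 0.112 ] shift [-0.6427  0.3503  0.3985]
```

Request:
{"op": "step_arm", "data": {
  "targets": [
    [[-0.13,0.07,0],[0,0,0]],
    [[-0.26,0.14,0],[0,0,0]],
    [[-0.39,0.21,0],[0,0,0]],
    [[-0.52,0.28,0],[0,0,0]],
    [[-0.643,0.35,0],[0,0,0]],
    [[-0.643,0.35,0.05],[0,0,0]],
    [[-0.643,0.35,0.15],[0,0,0]],
    [[-0.643,0.35,0.25],[0,0,0]],
    [[-0.643,0.35,0.33],[0,0,0]],
    [[-0.643,0.35,0.398],[0,0,0]]
  ]
}}

```text
time_s: 3.2
position: [0.5002, 0.0922, 0.1102]
tool_rot: [[-0.228, 0.974, -0.001], [0.974, 0.228, 0.0], [0.0, -0.001, -1.0]]
ft_force: [0.8, 0.3, -0.1]
grip_width: 0.03
gripper_force: 0.0
```

Request:
{"op": "step_arm", "data": {
  "targets": [
    [[0,0,0],[0,0,0]],
    [[0,0,0],[0,0,0]],
    [[0,0,0],[0,0,0]],
    [[0,0,0],[0,0,0]],
    [[0,0,0],[0,0,0]]
  ],
  "jaw": 0,
  "grip_force": 30
}}

```text
time_s: 3.62
position: [0.5031, 0.0929, 0.1132]
tool_rot: [[-0.226, 0.974, 0.006], [0.974, 0.226, 0.001], [-0.0, 0.006, -1.0]]
ft_force: [10.5, 4.3, -11.7]
grip_width: 0.0088
gripper_force: 29.7
```

```bash
python3 s.py; python3 -c "
from h import *
grab('side','side1')"
```

```text
t 3.6167 cab mm [-141.     0.8  113.2] tooly deg 13.04 tilt z [ 0.0061  0.0012 -1.    ] F [ 10.5   4.3 -11.7] w 8.8 gf 29.693763256072998 q [ -3.  25.  91.   0.  64. -16.]
```

View pics/side1.png

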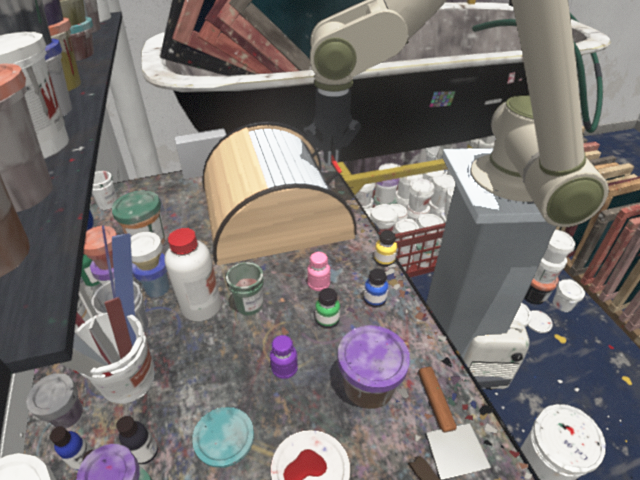

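The gripper is on the red handle bar at about (330,170), and nothing else has moved. Now I roll the cover along its arc.

Request:
{"op": "step_arm", "data": {
  "targets": [
    [[0,0.021,-0.025],[0,0,0]],
    [[0,0.042,-0.047],[0,0,0]],
    [[0,0.064,-0.068],[0,0,0]],
    [[0,0.087,-0.088],[0,0,0]],
    [[0,0.111,-0.107],[0,0,0]],
    [[0,0.135,-0.124],[0,0,0]],
    [[0,0.161,-0.14],[0,0,0]],
    [[0,0.187,-0.155],[0,0,0]],
    [[0,0.214,-0.169],[0,0,0]],
    [[0,0.242,-0.181],[0,0,0]]
  ]
}}

```text
time_s: 4.5
position: [0.5713, 0.1088, 0.1682]
tool_rot: [[-0.226, 0.974, -0.0], [0.974, 0.226, -0.0], [-0.0, -0.0, -1.0]]
ft_force: [-5.8, -0.0, 4.3]
grip_width: 0.0084
gripper_force: 29.9
```

```bash
python3 s.py; python3 -c "
import numpy as np
for p in np.linspace(1.18,1.70,11): print(round(p,3),round((182*np.cos(1.18)-182*np.cos(p))/300,3),round(-(182*np.sin(p)-182*np.sin(1.18))/300,3))"
```

```text
t 4.5 cab mm [-70.9   1.  168.2] tooly deg 13.07 tilt z [-2.e-04 -1.e-04 -1.e+00] F [-5.8 -0.   4.3] w 8.4 gf 29.858546555042267 q [ -1.  28.  75.  -0.  77. -14.]
1.18 0.0 -0.0
1.232 0.029 -0.011
1.284 0.059 -0.021
1.336 0.09 -0.029
1.388 0.121 -0.036
1.44 0.152 -0.041
1.492 0.183 -0.044
1.544 0.215 -0.046
1.596 0.246 -0.046
1.648 0.278 -0.044
1.7 0.309 -0.041
```

Going well with low force.

Request:
{"op": "step_arm", "data": {
  "targets": [
    [[0,0.029,-0.011],[0,0,0]],
    [[0,0.059,-0.021],[0,0,0]],
    [[0,0.09,-0.029],[0,0,0]],
    [[0,0.121,-0.036],[0,0,0]],
    [[0,0.152,-0.041],[0,0,0]],
    [[0,0.183,-0.044],[0,0,0]],
    [[0,0.215,-0.046],[0,0,0]],
    [[0,0.246,-0.046],[0,0,0]],
    [[0,0.278,-0.044],[0,0,0]],
    [[0,0.309,-0.041],[0,0,0]]
  ]
}}

```text
time_s: 5.33
position: [0.6621, 0.1299, 0.1813]
tool_rot: [[-0.226, 0.974, 0.002], [0.974, 0.226, 0.0], [0.0, 0.002, -1.0]]
ft_force: [-2.1, 1.5, 3.4]
grip_width: 0.0086
gripper_force: 30.8
```

Request:
{"op": "step_arm", "data": {
  "targets": [
    [[0,0.005,0],[0,0,0]],
    [[0,0.01,0],[0,0,0]],
    [[0,0.01,0],[0,0,0]]
  ]
}}

```text
time_s: 5.58
position: [0.6627, 0.13, 0.1813]
tool_rot: [[-0.226, 0.974, -0.004], [0.974, 0.226, -0.001], [-0.0, -0.004, -1.0]]
ft_force: [-14.8, -3.0, 8.1]
grip_width: 0.0085
gripper_force: 31.3
```

```bash
python3 s.py; python3 -c "
from h import *
from cab2 import red
from s import tocab
d=grab('side','side2');m,W=red(d); P=np.array([tocab(p) for p in W[m>0]]); print(len(P),np.median(P,0) if len(P) else 0)"
```

```text
t 5.5833 cab mm [ 22.9   1.  181.3] tooly deg 13.07 tilt z [-0.0038 -0.001  -1.    ] F [-14.8  -3.    8.1] w 8.5 gf 31.32018953561783 q [  1.  37.  56.  -0.  87. -12.]
96 [0.02189107 0.0333101  0.19636762]
```

The cover is at its end stop (handle x≈22 mm, as predicted at 1.22). I release it, lift, and press the caps, starting with yellow.

Request:
{"op": "step_arm", "data": {
  "targets": [
    [[0,-0.01,0],[0,0,0]],
    [[0,-0.01,0],[0,0,0]],
    [[0,-0.01,0],[0,0,0]],
    [[0,-0.01,-0.1],[0,0,0]],
    [[0,-0.01,-0.2],[0,0,0]],
    [[0,-0.01,-0.26],[0,0,0]],
    [[0.1,-0.11,-0.26],[0,0,0]],
    [[0.2,-0.21,-0.26],[0,0,0]],
    [[0.3,-0.31,-0.26],[0,0,0]],
    [[0.4,-0.41,-0.26],[0,0,0]]
  ],
  "jaw": 35
}}

```text
time_s: 6.47
position: [0.5192, 0.2185, 0.257]
tool_rot: [[-0.224, 0.975, 0.001], [0.975, 0.224, 0.0], [0.0, 0.001, -1.0]]
ft_force: [0.1, 0.6, 0.5]
grip_width: 0.0349
gripper_force: 0.0
```

```bash
python3 s.py -189.7,225.7,120 -189.7,225.7,75; python3 m.py | grep -E "cap \[(2[5-9]|3)|yellow|green \[[23]..\.|blue \[[23]"
```

```text
t 6.4667 cab mm [-97.  119.6 257. ] tooly deg 12.92 tilt z [ 1.1e-03  4.0e-04 -1.0e+00] F [0.1 0.6 0.5] w 34.9 gf 0.0 q [11. 22. 69.  0. 88. -2.]
-189.7,225.7,120 world [0.405 0.301 0.12 ] shift [ 0.3533 -0.31    0.4564]
-189.7,225.7,75 world [0.405 0.301 0.075] shift [ 0.3533 -0.3102  0.6064]
top yellow [336. 319.] 215 [0.401 0.302 0.045] [0.381 0.279 0.006] [0.425 0.322 0.076]
top green [329.  23.] 108 [1.003 0.321 0.07 ] [0.992 0.311 0.058] [1.022 0.344 0.078]
top green [262. 252.] 141 [0.524 0.442 0.046] [0.515 0.431 0.03 ] [0.555 0.47  0.072]
top blue [399.   5.] 451 [1.072 0.176 0.028] [1.06  0.122 0.005] [1.097 0.215 0.066]
top blue [262.  67.] 74 [0.924 0.462 0.029] [0.917 0.449 0.023] [0.934 0.481 0.036]
top blue [311.  93.] 286 [0.846 0.356 0.072] [0.835 0.327 0.034] [0.868 0.392 0.078]
top blue [282. 299.] 176 [0.434 0.402 0.046] [0.419 0.387 0.036] [0.461 0.428 0.071]
top cap [354.  14.] 88 ztop 0.0636 mid [1.031  0.2684 0.0661] ext [0.013 0.043 0.016]
top cap [270. 168.] 89 ztop 0.0746 mid [0.6922 0.4302 0.0755] ext [0.032 0.017 0.011]
top cap [259. 246.] 156 ztop 0.0718 mid [0.5347 0.4503 0.0704] ext [0.032 0.033 0.009]
side yellow [386. 249.] 171 [0.409 0.316 0.044] [0.382 0.292 0.034] [0.425 0.324 0.056]
side green [327. 309.] 163 [0.537 0.468 0.044] [0.516 0.448 0.037] [0.555 0.476 0.05 ]
side blue [376. 289.] 173 [0.443 0.424 0.044] [0.42  0.403 0.036] [0.461 0.431 0.057]
side cap [332. 108.] 147 ztop 0.0775 mid [ 0.4678 -0.3035  0.0786] ext [0.047 0.018 0.013]
side cap [387. 237.] 160 ztop 0.0712 mid [0.4045 0.3043 0.0692] ext [0.032 0.029 0.008]
side cap [377. 277.] 213 ztop 0.071 mid [0.4418 0.4123 0.0686] ext [0.03  0.029 0.007]
side cap [327. 297.] 243 ztop 0.071 mid [0.5349 0.4554 0.0692] ext [0.03  0.03  0.008]
```

Request:
{"op": "step_arm", "data": {
  "targets": [
    [[0.1,-0.09,0],[0,0,0]],
    [[0.2,-0.18,0.05],[0,0,0]],
    [[0.3,-0.27,0.15],[0,0,0]],
    [[0.353,-0.31,0.25],[0,0,0]],
    [[0.353,-0.31,0.35],[0,0,0]],
    [[0.353,-0.31,0.45],[0,0,0]],
    [[0.353,-0.31,0.53],[0,0,0]],
    [[0.353,-0.31,0.58],[0,0,0]],
    [[0.353,-0.31,0.6],[0,0,0]],
    [[0.353,-0.31,0.6],[0,0,0]]
  ],
  "jaw": 0
}}

```text
time_s: 7.4
position: [0.4066, 0.3002, 0.0758]
tool_rot: [[-0.223, 0.975, -0.001], [0.975, 0.223, -0.001], [-0.0, -0.001, -1.0]]
ft_force: [-0.8, -0.2, 0.5]
grip_width: -0.0001
gripper_force: 0.0
```

Request:
{"op": "step_arm", "data": {
  "targets": [
    [[0,0,0.008],[0,0,0]],
    [[0,0,0.014],[0,0,0]],
    [[0,0,0.02],[0,0,0]],
    [[0,0,0.025],[0,0,0]],
    [[0,0,0.03],[0,0,0]],
    [[0,0,0.035],[0,0,0]],
    [[0,0,0.038],[0,0,0]],
    [[0,0,0.041],[0,0,0]],
    [[0,0,0.041],[0,0,0]]
  ]
}}

```text
time_s: 8.15
position: [0.4068, 0.3005, 0.0649]
tool_rot: [[-0.223, 0.975, 0.002], [0.975, 0.223, 0.001], [0.0, 0.002, -1.0]]
ft_force: [0.4, -0.1, 4.1]
grip_width: 0.0
gripper_force: 2.0
```

```bash
python3 s.py
```

```text
t 8.15 cab mm [-188.   224.8   64.9] tooly deg 12.9 tilt z [ 1.8e-03  7.0e-04 -1.0e+00] F [ 0.4 -0.1  4.1] w 0.0 gf 1.958664245903492 q [23. 28. 95. -0. 56. 10.]
```

Request:
{"op": "step_arm", "data": {
  "targets": [
    [[0,0,0.003],[0,0,0]],
    [[0,0,0.006],[0,0,0]],
    [[0,0,0.009],[0,0,0]],
    [[0,0,0.009],[0,0,0]]
  ]
}}

```text
time_s: 8.48
position: [0.4071, 0.3006, 0.0638]
tool_rot: [[-0.224, 0.975, 0.003], [0.975, 0.224, 0.001], [0.0, 0.004, -1.0]]
ft_force: [-4.8, -2.9, 23.1]
grip_width: -0.0
gripper_force: 11.5
```

Request:
{"op": "step_arm", "data": {
  "targets": [
    [[0,0,-0.05],[0,0,0]],
    [[0,0,-0.13],[0,0,0]],
    [[0,-0.006,-0.18],[0,0,0]],
    [[0,-0.006,-0.18],[0,0,0]],
    [[0,-0.006,-0.18],[0,0,0]],
    [[0,-0.006,-0.1],[0,0,0]],
    [[0,-0.006,0],[0,0,0]],
    [[0,-0.006,0.09],[0,0,0]],
    [[0,-0.006,0.15],[0,0,0]],
    [[0,-0.006,0.17],[0,0,0]]
  ],
  "jaw": 68
}}

```text
time_s: 9.32
position: [0.4027, 0.299, 0.0071]
tool_rot: [[-0.223, 0.975, -0.006], [0.975, 0.223, -0.003], [-0.001, -0.006, -1.0]]
ft_force: [-0.6, -0.4, 0.1]
grip_width: 0.068
gripper_force: 0.0
```

Request:
{"op": "step_arm", "data": {
  "targets": [
    [[0,0,0],[0,0,0]],
    [[0,0,0],[0,0,0]],
    [[0,0,0],[0,0,0]],
    [[0,0,0],[0,0,0]],
    [[0,0,0],[0,0,0]]
  ],
  "jaw": 30,
  "grip_force": 25
}}

```text
time_s: 9.73
position: [0.4048, 0.3, 0.0112]
tool_rot: [[-0.223, 0.975, 0.001], [0.975, 0.223, 0.001], [0.0, 0.001, -1.0]]
ft_force: [1.4, -0.3, -2.4]
grip_width: 0.0433
gripper_force: 25.6
```

```bash
python3 s.py; python3 -c "
from h import *
d=grab('side'); cv2.imwrite('pics/g1.png',cv2.resize(d['img'][150:330,270:450,::-1],(540,540)))"
```

```text
t 9.7333 cab mm [-190.1  224.8   11.2] tooly deg 12.9 tilt z [ 1.2e-03  5.0e-04 -1.0e+00] F [ 1.4 -0.3 -2.4] w 43.3 gf 25.626874562585726 q [23. 33. 98. -0. 48. 10.]
```

View pics/g1.png

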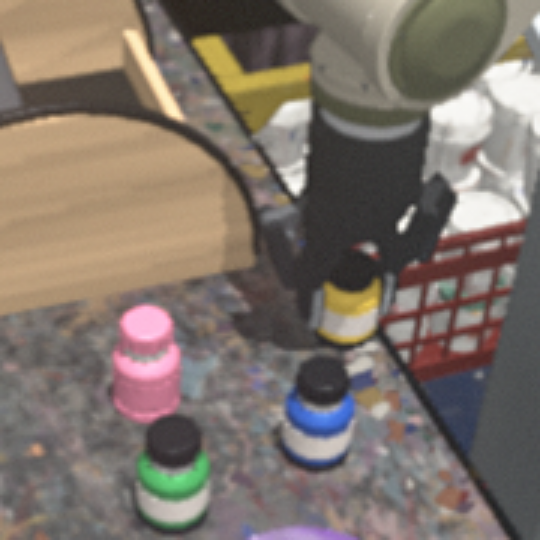

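Yellow is gripped with a 43.3 mm opening and its cap home. Now I carry it to cabinet (-66,-60).

Request:
{"op": "step_arm", "data": {
  "targets": [
    [[0,0,-0.05],[0,0,0]],
    [[0,0,-0.15],[0,0,0]],
    [[0,0,-0.27],[0,0,0]],
    [[0,0,-0.39],[0,0,0]],
    [[0,0,-0.51],[0,0,0]],
    [[0,0,-0.62],[0,0,0]],
    [[-0.06,0.03,-0.64],[0,0,0]],
    [[-0.16,0.08,-0.64],[0,0,0]],
    [[-0.26,0.13,-0.64],[0,0,0]],
    [[-0.36,0.18,-0.64],[0,0,0]]
  ]
}}

```text
time_s: 10.62
position: [0.4817, 0.2056, 0.2032]
tool_rot: [[-0.224, 0.975, 0.001], [0.975, 0.224, 0.0], [-0.0, 0.001, -1.0]]
ft_force: [-0.1, 0.5, -0.5]
grip_width: 0.0428
gripper_force: 26.2
```

```bash
python3 s.py -66,-60,205 -66,-60,20
```

```text
t 10.6167 cab mm [-136.4  115.5  203.2] tooly deg 12.95 tilt z [ 9.e-04  2.e-04 -1.e+00] F [-0.1  0.5 -0.5] w 42.8 gf 26.18459773308132 q [10. 20. 81. -0. 78. -3.]
-66,-60,205 world [0.5898 0.0505 0.205 ] shift [-0.5848  0.2351 -0.0059]
-66,-60,20 world [0.5898 0.0505 0.02  ] shift [-0.5847  0.2345  0.6108]
```

Request:
{"op": "step_arm", "data": {
  "targets": [
    [[-0.1,0.04,0],[0,0,0]],
    [[-0.2,0.08,0],[0,0,0]],
    [[-0.3,0.12,0],[0,0,0]],
    [[-0.4,0.16,0],[0,0,0]],
    [[-0.5,0.2,0],[0,0,0]],
    [[-0.57,0.23,0],[0,0,0]],
    [[-0.58,0.235,0],[0,0,0]],
    [[-0.58,0.235,0],[0,0,0]]
  ]
}}

```text
time_s: 11.28
position: [0.5891, 0.0517, 0.2022]
tool_rot: [[-0.221, 0.975, -0.0], [0.975, 0.221, 0.0], [0.0, -0.0, -1.0]]
ft_force: [-0.4, 0.7, -3.4]
grip_width: 0.043
gripper_force: 26.2
```

```bash
python3 s.py -66,-60,20; python3 -c "
from h import *
d=grab('top'); cv2.imwrite('pics/t1.png',cv2.resize(d['img'][90:310,330:550,::-1],(580,580)))"
```

```text
t 11.2833 cab mm [-66.3 -58.6 202.2] tooly deg 12.79 tilt z [-5.e-04  1.e-04 -1.e+00] F [-0.4  0.7 -3.4] w 43.0 gf 26.171307205804624 q [ -6.  27.  70.   0.  82. -19.]
-66,-60,20 world [0.5898 0.0505 0.02  ] shift [-0.0046  0.0014  0.6074]
```

View pics/t1.png

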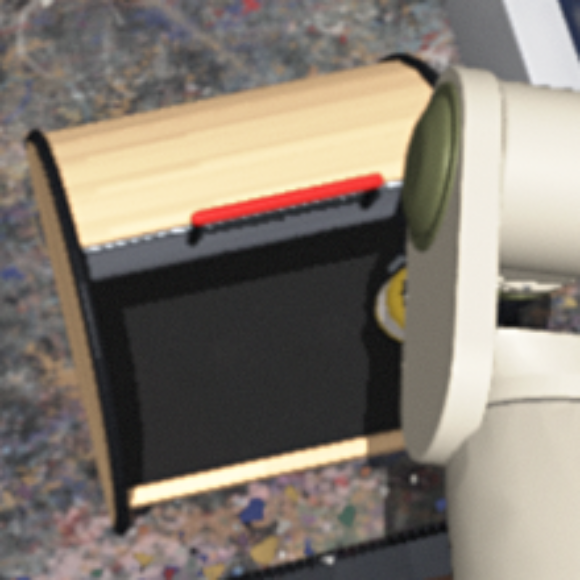

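The cover is fully open, with the red handle at crop (290,200) behind the opening. The yellow pot hangs over the loading space at (395,300), right side. I lower it.

Request:
{"op": "step_arm", "data": {
  "targets": [
    [[0,0,0.08],[0,0,0]],
    [[0,0,0.18],[0,0,0]],
    [[0,0,0.28],[0,0,0]],
    [[0,0,0.37],[0,0,0]],
    [[0,0,0.45],[0,0,0]],
    [[0,0,0.51],[0,0,0]],
    [[0,0,0.55],[0,0,0]],
    [[0,0,0.58],[0,0,0]],
    [[0,0,0.595],[0,0,0]],
    [[0,0,0.6],[0,0,0]]
  ]
}}

```text
time_s: 12.17
position: [0.5885, 0.0535, 0.0224]
tool_rot: [[-0.224, 0.975, -0.0], [0.975, 0.224, 0.0], [0.0, -0.0, -1.0]]
ft_force: [0.1, -0.0, -0.8]
grip_width: 0.0431
gripper_force: 26.2
```

```bash
python3 s.py -66,-60,19
```

```text
t 12.1667 cab mm [-66.5 -56.7  22.4] tooly deg 12.95 tilt z [-4.e-04  1.e-04 -1.e+00] F [ 0.1 -0.  -0.8] w 43.1 gf 26.161768947495148 q [ -6.  38.  83.   0.  59. -19.]
-66,-60,19 world [0.5898 0.0505 0.019 ] shift [-0.0108  0.0018  0.0114]
```

Request:
{"op": "step_arm", "data": {
  "targets": [
    [[0,0,0.005],[0,0,0]],
    [[0,0,0.009],[0,0,0]],
    [[0,0,0.009],[0,0,0]]
  ]
}}

```text
time_s: 12.42
position: [0.5891, 0.0529, 0.0203]
tool_rot: [[-0.223, 0.975, 0.001], [0.975, 0.223, -0.0], [-0.0, 0.001, -1.0]]
ft_force: [0.9, 0.6, -1.9]
grip_width: 0.0434
gripper_force: 26.2
```

Request:
{"op": "step_arm", "data": {
  "targets": [
    [[0,0,0],[0,0,0]],
    [[0,0,0],[0,0,0]],
    [[0,0,0],[0,0,0]],
    [[0,0,-0.06],[0,0,0]],
    [[0,0,-0.16],[0,0,0]],
    [[0,0,-0.28],[0,0,0]],
    [[0,0,-0.4],[0,0,0]],
    [[0,0,-0.52],[0,0,0]],
    [[0,0,-0.6],[0,0,0]],
    [[0.05,-0.02,-0.62],[0,0,0]]
  ],
  "jaw": 60
}}

```text
time_s: 13.25
position: [0.5819, 0.0646, 0.2105]
tool_rot: [[-0.221, 0.975, 0.009], [0.975, 0.221, -0.001], [-0.003, 0.008, -1.0]]
ft_force: [-0.2, -0.4, 0.4]
grip_width: 0.0602
gripper_force: 0.0
```

Request:
{"op": "step_arm", "data": {
  "targets": [
    [[0.1,-0.02,0],[0,0,0]],
    [[0.22,-0.04,0],[0,0,0]],
    [[0.34,-0.06,0],[0,0,0]],
    [[0.46,-0.08,0],[0,0,0]],
    [[0.58,-0.1,0],[0,0,0]],
    [[0.7,-0.12,0],[0,0,0]],
    [[0.82,-0.14,0],[0,0,0]],
    [[0.9,-0.16,0],[0,0,0]],
    [[0.95,-0.17,0],[0,0,0]]
  ],
  "jaw": 0
}}

```text
time_s: 14.0
position: [0.4639, 0.3351, 0.2052]
tool_rot: [[-0.226, 0.974, -0.001], [0.974, 0.226, -0.0], [0.0, -0.001, -1.0]]
ft_force: [-0.4, -0.5, 0.1]
grip_width: -0.0001
gripper_force: 0.0
```

```bash
python3 m.py | grep -E "cap|yellow|green|blue" | grep -vE "\[(0.[89]|1\.)"; python3 s.py -131,322,76
```

```text
top yellow [439. 220.] 225 [0.591 0.106 0.054] [0.578 0.066 0.005] [0.632 0.12  0.075]
top blue [  2. 341.] 112 [0.336 0.981 0.008] [0.312 0.968 0.005] [0.381 0.989 0.013]
top cap [113. 121.] 72 ztop 0.0828 mid [0.7884 0.7573 0.0811] ext [0.04  0.03  0.008]
top cap [ 70. 144.] 247 ztop 0.0789 mid [0.7467 0.8461 0.0789] ext [0.07  0.025 0.012]
top cap [270. 168.] 92 ztop 0.0758 mid [0.6933 0.4302 0.0771] ext [0.03  0.017 0.014]
top cap [636. 215.] 79 ztop 0.0597 mid [ 0.6149 -0.285   0.059 ] ext [0.073 0.01  0.01 ]
top cap [443. 216.] 196 ztop 0.074 mid [0.5995 0.0979 0.0728] ext [0.032 0.031 0.009]
side green [327. 309.] 163 [0.537 0.468 0.044] [0.516 0.448 0.038] [0.555 0.476 0.05 ]
side blue [376. 289.] 175 [0.443 0.424 0.044] [0.42  0.402 0.036] [0.461 0.432 0.059]
side cap [507.  85.] 987 ztop 0.079 mid [-0.1861 -0.5096  0.079 ] ext [0.623 0.245 0.012]
side cap [415.  97.] 345 ztop 0.0782 mid [ 0.1933 -0.3755  0.0786] ext [0.128 0.04  0.013]
side cap [377. 276.] 220 ztop 0.0708 mid [0.4407 0.4111 0.0688] ext [0.032 0.029 0.008]
side cap [327. 297.] 250 ztop 0.071 mid [0.5349 0.4551 0.069 ] ext [0.03  0.03  0.008]
t 14.1 cab mm [-124.3  245.   205.2] tooly deg 13.1 tilt z [-1.3e-03 -1.0e-04 -1.0e+00] F [ 0.3 -0.4 -0.1] w 0.1 gf 0.0 q [24. 25. 73.  0. 82. 11.]
-131,322,76 world [0.4405 0.4081 0.076 ] shift [ 0.2566 -0.0213  0.4306]
```

Yellow stands upright in the cabinet (cap top 0.073 ≈ 8+64 mm) but has shifted to cab (-46,-16). I'll place the others at (-66,-75) and (-66,+50). Next is blue: press the cap.

Request:
{"op": "step_arm", "data": {
  "targets": [
    [[0.1,-0.01,0.05],[0,0,0]],
    [[0.2,-0.02,0.1],[0,0,0]],
    [[0.257,-0.021,0.18],[0,0,0]],
    [[0.257,-0.021,0.28],[0,0,0]],
    [[0.257,-0.021,0.36],[0,0,0]],
    [[0.257,-0.021,0.41],[0,0,0]],
    [[0.257,-0.021,0.428],[0,0,0]],
    [[0.257,-0.021,0.428],[0,0,0]]
  ]
}}

```text
time_s: 14.77
position: [0.4428, 0.4053, 0.0761]
tool_rot: [[-0.222, 0.975, -0.002], [0.975, 0.222, -0.002], [-0.001, -0.003, -1.0]]
ft_force: [-0.3, -0.9, -0.1]
grip_width: 0.0002
gripper_force: 0.0
```

```bash
python3 s.py -131,322,64
```

```text
t 14.7667 cab mm [-129.4  318.8   76.1] tooly deg 12.85 tilt z [-0.0024 -0.0016 -1.    ] F [-0.3 -0.9 -0.1] w 0.2 gf 0.0 q [31. 35. 79. -0. 66. 18.]
-131,322,64 world [0.4405 0.4081 0.064 ] shift [ 0.0107 -0.0051  0.0404]
```

Request:
{"op": "step_arm", "data": {
  "targets": [
    [[0.01,-0.005,0.007],[0,0,0]],
    [[0.01,-0.005,0.014],[0,0,0]],
    [[0.01,-0.005,0.02],[0,0,0]],
    [[0.01,-0.005,0.026],[0,0,0]],
    [[0.01,-0.005,0.032],[0,0,0]],
    [[0.01,-0.005,0.038],[0,0,0]],
    [[0.01,-0.005,0.043],[0,0,0]],
    [[0.01,-0.005,0.047],[0,0,0]],
    [[0.01,-0.005,0.049],[0,0,0]],
    [[0.01,-0.005,0.049],[0,0,0]]
  ]
}}

```text
time_s: 15.6
position: [0.4412, 0.4091, 0.064]
tool_rot: [[-0.223, 0.975, 0.002], [0.975, 0.223, 0.001], [0.001, 0.002, -1.0]]
ft_force: [-2.2, -1.6, 8.2]
grip_width: 0.0001
gripper_force: 4.4
```

```bash
python3 s.py -131,322,10
```

```text
t 15.6 cab mm [-130.1  322.8   64. ] tooly deg 12.9 tilt z [ 1.6e-03  9.0e-04 -1.0e+00] F [-2.2 -1.6  8.2] w 0.1 gf 4.3577332378481515 q [32. 36. 79. -0. 65. 19.]
-131,322,10 world [0.4405 0.4081 0.01  ] shift [-0.0028 -0.0033  0.1801]
```

Request:
{"op": "step_arm", "data": {
  "targets": [
    [[0,0,0.004],[0,0,0]],
    [[0,0,0.006],[0,0,0]],
    [[0,0,0.006],[0,0,0]]
  ]
}}

```text
time_s: 15.85
position: [0.4415, 0.4092, 0.0639]
tool_rot: [[-0.223, 0.975, 0.003], [0.975, 0.223, 0.002], [0.001, 0.004, -1.0]]
ft_force: [-5.6, -3.7, 22.1]
grip_width: -0.0
gripper_force: 10.7
```

Request:
{"op": "step_arm", "data": {
  "targets": [
    [[0,0,-0.05],[0,0,0]],
    [[0,0,-0.13],[0,0,0]],
    [[0,-0.003,-0.18],[0,0,0]],
    [[0,-0.003,-0.18],[0,0,0]],
    [[0,-0.003,-0.18],[0,0,0]],
    [[0,-0.003,-0.1],[0,0,0]],
    [[0,-0.003,0],[0,0,0]],
    [[0,-0.003,0.09],[0,0,0]],
    [[0,-0.003,0.15],[0,0,0]],
    [[0,-0.003,0.167],[0,0,0]]
  ],
  "jaw": 68
}}

```text
time_s: 16.68
position: [0.4381, 0.4074, 0.0066]
tool_rot: [[-0.223, 0.975, -0.006], [0.975, 0.223, -0.004], [-0.002, -0.007, -1.0]]
ft_force: [-0.4, -0.6, -0.2]
grip_width: 0.0681
gripper_force: 0.0
```

Request:
{"op": "step_arm", "data": {
  "targets": [
    [[0,0,0],[0,0,0]],
    [[0,0,0],[0,0,0]],
    [[0,0,0],[0,0,0]],
    [[0,0,0],[0,0,0]],
    [[0,0,0],[0,0,0]]
  ],
  "jaw": 30
}}

```text
time_s: 17.1
position: [0.4402, 0.4088, 0.0116]
tool_rot: [[-0.223, 0.975, 0.001], [0.975, 0.223, 0.001], [0.0, 0.001, -1.0]]
ft_force: [-0.6, 0.5, -2.1]
grip_width: 0.043
gripper_force: 26.1
```

```bash
python3 s.py -66,-75,205
```

```text
t 17.1 cab mm [-131.2  322.8   11.6] tooly deg 12.91 tilt z [ 1.e-03  6.e-04 -1.e+00] F [-0.6  0.5 -2.1] w 43.0 gf 26.132330524333156 q [32. 40. 82. -0. 58. 19.]
-66,-75,205 world [0.5932 0.0359 0.205 ] shift [-1.3254  0.2201 -0.645 ]
```

Request:
{"op": "step_arm", "data": {
  "targets": [
    [[0,0,-0.05],[0,0,0]],
    [[0,0,-0.15],[0,0,0]],
    [[0,0,-0.27],[0,0,0]],
    [[0,0,-0.39],[0,0,0]],
    [[0,0,-0.51],[0,0,0]],
    [[0,0,-0.62],[0,0,0]],
    [[-0.1,0.02,-0.645],[0,0,0]],
    [[-0.2,0.03,-0.645],[0,0,0]],
    [[-0.3,0.05,-0.645],[0,0,0]],
    [[-0.4,0.07,-0.645],[0,0,0]]
  ]
}}

```text
time_s: 17.93
position: [0.4872, 0.2952, 0.205]
tool_rot: [[-0.224, 0.975, 0.001], [0.975, 0.224, 0.0], [0.0, 0.001, -1.0]]
ft_force: [0.5, 0.3, -1.7]
grip_width: 0.0428
gripper_force: 26.2
```

Request:
{"op": "step_arm", "data": {
  "targets": [
    [[-0.1,0.02,0],[0,0,0]],
    [[-0.22,0.04,0],[0,0,0]],
    [[-0.34,0.06,0],[0,0,0]],
    [[-0.46,0.08,0],[0,0,0]],
    [[-0.58,0.1,0],[0,0,0]],
    [[-0.7,0.12,0],[0,0,0]],
    [[-0.8,0.13,0],[0,0,0]],
    [[-0.88,0.145,0],[0,0,0]],
    [[-0.92,0.15,0],[0,0,0]],
    [[-0.92,0.15,0],[0,0,0]]
  ]
}}

```text
time_s: 18.77
position: [0.5933, 0.0352, 0.2043]
tool_rot: [[-0.22, 0.975, 0.0], [0.975, 0.22, -0.0], [-0.001, 0.0, -1.0]]
ft_force: [-0.9, 0.6, -2.1]
grip_width: 0.043
gripper_force: 26.2
```

```bash
python3 s.py -66,-75,20; python3 m.py | grep -E "cap|yellow|green|blue" | grep -vE "\[(0.[89]|1\.|-)"
```

```text
t 18.7667 cab mm [-66.  -75.7 204.3] tooly deg 12.74 tilt z [ 3.e-04 -5.e-04 -1.e+00] F [-0.9  0.6 -2.1] w 43.0 gf 26.204320694947683 q [ -8.  27.  70.  -0.  83. -21.]
-66,-75,20 world [0.5932 0.0359 0.02  ] shift [2.700e-03 1.000e-04 6.143e-01]
top yellow [439. 220.] 227 [0.592 0.106 0.053] [0.578 0.068 0.005] [0.632 0.12  0.073]
top green [262. 252.] 141 [0.525 0.442 0.046] [0.515 0.431 0.04 ] [0.554 0.471 0.069]
top blue [  2. 342.] 121 [0.336 0.981 0.008] [0.31  0.967 0.005] [0.381 0.989 0.014]
top cap [112. 121.] 63 ztop 0.0828 mid [0.7891 0.759  0.0809] ext [0.043 0.032 0.008]
top cap [ 70. 144.] 226 ztop 0.0782 mid [0.7472 0.846  0.0781] ext [0.073 0.024 0.012]
top cap [270. 167.] 76 ztop 0.0756 mid [0.6913 0.4309 0.076 ] ext [0.03  0.016 0.012]
top cap [636. 215.] 74 ztop 0.0606 mid [ 0.615  -0.285   0.0596] ext [0.073 0.01  0.01 ]
top cap [443. 216.] 195 ztop 0.0739 mid [0.5991 0.0985 0.0724] ext [0.028 0.03  0.009]
top cap [259. 246.] 134 ztop 0.0718 mid [0.534  0.4511 0.0707] ext [0.029 0.031 0.01 ]
side green [327. 310.] 159 [0.535 0.468 0.044] [0.516 0.451 0.037] [0.555 0.476 0.05 ]
side cap [230. 114.] 885 ztop 0.0784 mid [ 0.8043 -0.3293  0.0787] ext [0.317 0.129 0.013]
side cap [327. 297.] 246 ztop 0.0709 mid [0.5349 0.4559 0.0692] ext [0.03  0.029 0.008]
```

Request:
{"op": "step_arm", "data": {
  "targets": [
    [[0,0,0.08],[0,0,0]],
    [[0,0,0.18],[0,0,0]],
    [[0,0,0.28],[0,0,0]],
    [[0,0,0.37],[0,0,0]],
    [[0,0,0.45],[0,0,0]],
    [[0,0,0.51],[0,0,0]],
    [[0,0,0.56],[0,0,0]],
    [[0,0,0.59],[0,0,0]],
    [[0,0,0.607],[0,0,0]],
    [[0,0,0.612],[0,0,0]]
  ]
}}

```text
time_s: 19.7
position: [0.5925, 0.0382, 0.0205]
tool_rot: [[-0.224, 0.975, -0.0], [0.975, 0.224, 0.0], [0.0, -0.0, -1.0]]
ft_force: [-0.7, 0.1, -1.8]
grip_width: 0.0435
gripper_force: 26.2
```

```bash
python3 s.py -66,-75,20
```

```text
t 19.7 cab mm [-66.1 -72.5  20.5] tooly deg 12.96 tilt z [-5.e-04  2.e-04 -1.e+00] F [-0.7  0.1 -1.8] w 43.5 gf 26.186957971950733 q [ -8.  39.  83.   0.  59. -21.]
-66,-75,20 world [0.5932 0.0359 0.02  ] shift [-0.0082  0.0004  0.0017]
```

Request:
{"op": "step_arm", "data": {
  "targets": [
    [[0,0,0.002],[0,0,0]],
    [[0,0,0.002],[0,0,0]],
    [[0,0,0.002],[0,0,0]],
    [[0,0,-0.06],[0,0,0]],
    [[0,0,-0.16],[0,0,0]],
    [[0,0,-0.28],[0,0,0]],
    [[0,0,-0.4],[0,0,0]],
    [[0,0,-0.52],[0,0,0]],
    [[0,0,-0.6],[0,0,0]],
    [[0.05,0,-0.62],[0,0,0]]
  ],
  "jaw": 60
}}

```text
time_s: 20.53
position: [0.5912, 0.0504, 0.2122]
tool_rot: [[-0.221, 0.975, 0.009], [0.975, 0.221, -0.002], [-0.004, 0.009, -1.0]]
ft_force: [0.6, 0.2, -0.2]
grip_width: 0.0598
gripper_force: 0.0
```

Request:
{"op": "step_arm", "data": {
  "targets": [
    [[0.1,0.0,0],[0,0,0]],
    [[0.22,0,0],[0,0,0]],
    [[0.34,0,0],[0,0,0]],
    [[0.46,0,0],[0,0,0]],
    [[0.58,0,0],[0,0,0]],
    [[0.7,0,0],[0,0,0]],
    [[0.82,0,0],[0,0,0]],
    [[0.92,0,0],[0,0,0]],
    [[1,0,0],[0,0,0]],
    [[1,0,0],[0,0,0]]
  ],
  "jaw": 0
}}

```text
time_s: 21.37
position: [0.5202, 0.3487, 0.2062]
tool_rot: [[-0.228, 0.974, -0.001], [0.974, 0.228, 0.001], [0.001, -0.001, -1.0]]
ft_force: [-0.5, 0.3, 0.3]
grip_width: 0.0
gripper_force: 0.0
```

```bash
python3 s.py -29,344.5,76; python3 m.py | grep -E "cap|yellow|green|blue" | grep -vE "\[(0.[89]|1\.|-)"
```

```text
t 21.3667 cab mm [-66.7 246.2 206.2] tooly deg 13.17 tilt z [-8.e-04  1.e-03 -1.e+00] F [-0.5  0.3  0.3] w 0.0 gf 0.0 q [23. 31. 64.  0. 86. 10.]
-29,344.5,76 world [0.5348 0.4529 0.076 ] shift [0.3268 0.127  0.4344]
top yellow [439. 220.] 225 [0.592 0.106 0.053] [0.577 0.068 0.006] [0.632 0.12  0.073]
top blue [470. 224.] 189 [0.583 0.046 0.054] [0.57  0.008 0.006] [0.624 0.059 0.075]
top blue [  1. 330.] 44 [0.367 0.984 0.007] [0.342 0.977 0.005] [0.381 0.989 0.011]
top blue [  3. 348.] 65 [0.328 0.977 0.008] [0.312 0.969 0.005] [0.339 0.984 0.013]
top cap [113. 121.] 76 ztop 0.083 mid [0.7911 0.7601 0.0811] ext [0.046 0.033 0.007]
top cap [ 70. 144.] 247 ztop 0.0774 mid [0.7477 0.8476 0.0781] ext [0.07  0.027 0.013]
top cap [270. 168.] 91 ztop 0.0737 mid [0.6894 0.4303 0.0758] ext [0.037 0.018 0.016]
top cap [636. 216.] 74 ztop 0.061 mid [ 0.6095 -0.2848  0.0611] ext [0.062 0.011 0.012]
top cap [443. 216.] 197 ztop 0.0736 mid [0.5985 0.0975 0.0734] ext [0.029 0.03  0.009]
top cap [475. 220.] 225 ztop 0.0735 mid [0.5913 0.0372 0.0724] ext [0.029 0.035 0.009]
side green [327. 309.] 164 [0.536 0.468 0.044] [0.516 0.45  0.037] [0.555 0.475 0.05 ]
side blue [294. 176.] 73 [0.587 0.052 0.054] [0.57  0.039 0.045] [0.61  0.093 0.073]
side cap [247. 114.] 1181 ztop 0.0779 mid [ 0.7481 -0.3249  0.0784] ext [0.415 0.126 0.013]
side cap [293. 170.] 84 ztop 0.0725 mid [0.5916 0.0442 0.0712] ext [0.025 0.022 0.009]
side cap [327. 297.] 250 ztop 0.0711 mid [0.535  0.4558 0.0691] ext [0.03  0.029 0.008]
```

Blue is in, at its planned place. Now green.

Request:
{"op": "step_arm", "data": {
  "targets": [
    [[0.1,0.04,0.02],[0,0,0]],
    [[0.2,0.08,0.06],[0,0,0]],
    [[0.3,0.12,0.12],[0,0,0]],
    [[0.327,0.127,0.2],[0,0,0]],
    [[0.327,0.127,0.3],[0,0,0]],
    [[0.327,0.127,0.38],[0,0,0]],
    [[0.327,0.127,0.42],[0,0,0]],
    [[0.327,0.127,0.43],[0,0,0]],
    [[0.327,0.127,0.43],[0,0,0]]
  ]
}}

```text
time_s: 22.22
position: [0.5381, 0.4478, 0.0778]
tool_rot: [[-0.222, 0.975, -0.0], [0.975, 0.222, -0.0], [-0.0, -0.0, -1.0]]
ft_force: [-0.1, 0.2, 0.9]
grip_width: -0.0001
gripper_force: 0.0
```

```bash
python3 s.py -29,344.5,64
```

```text
t 22.2167 cab mm [-26.9 338.8  77.8] tooly deg 12.83 tilt z [-3.e-04 -2.e-04 -1.e+00] F [-0.1  0.2  0.9] w -0.1 gf 0.0 q [30. 44. 59. -0. 77. 17.]
-29,344.5,64 world [0.5348 0.4529 0.064 ] shift [ 0.0191 -0.0069  0.046 ]
```

Request:
{"op": "step_arm", "data": {
  "targets": [
    [[0.018,-0.006,0],[0,0,0]],
    [[0.018,-0.006,0.014],[0,0,0]],
    [[0.018,-0.006,0.021],[0,0,0]],
    [[0.018,-0.006,0.028],[0,0,0]],
    [[0.018,-0.006,0.035],[0,0,0]],
    [[0.018,-0.006,0.042],[0,0,0]],
    [[0.018,-0.006,0.048],[0,0,0]],
    [[0.018,-0.006,0.053],[0,0,0]],
    [[0.018,-0.006,0.057],[0,0,0]],
    [[0.018,-0.006,0.057],[0,0,0]]
  ]
}}

```text
time_s: 23.05
position: [0.5353, 0.4539, 0.064]
tool_rot: [[-0.223, 0.975, 0.003], [0.975, 0.223, 0.002], [0.001, 0.004, -1.0]]
ft_force: [-6.0, -2.9, 17.0]
grip_width: -0.0
gripper_force: 8.9
```

```bash
python3 s.py -29,344.5,10
```

```text
t 23.05 cab mm [-28.4 345.3  64. ] tooly deg 12.91 tilt z [ 0.0033  0.002  -1.    ] F [-6.  -2.9 17. ] w -0.0 gf 8.894579383777454 q [31. 45. 60.  0. 75. 18.]
-29,344.5,10 world [0.5348 0.4529 0.01  ] shift [-0.003  -0.0027  0.1799]
```

Request:
{"op": "step_arm", "data": {
  "targets": [
    [[0,0,-0.05],[0,0,0]],
    [[0,0,-0.13],[0,0,0]],
    [[0,-0.003,-0.18],[0,0,0]],
    [[0,-0.003,-0.18],[0,0,0]],
    [[0,-0.003,-0.18],[0,0,0]],
    [[0,-0.003,-0.1],[0,0,0]],
    [[0,-0.003,0],[0,0,0]],
    [[0,-0.003,0.09],[0,0,0]],
    [[0,-0.003,0.15],[0,0,0]],
    [[0,-0.003,0.167],[0,0,0]]
  ],
  "jaw": 68
}}

```text
time_s: 23.88
position: [0.5317, 0.4518, 0.0052]
tool_rot: [[-0.223, 0.975, -0.007], [0.975, 0.223, -0.004], [-0.003, -0.008, -1.0]]
ft_force: [-0.0, 0.3, -0.1]
grip_width: 0.068
gripper_force: 0.0
```

Request:
{"op": "step_arm", "data": {
  "targets": [
    [[0,0,0],[0,0,0]],
    [[0,0,0],[0,0,0]],
    [[0,0,0],[0,0,0]],
    [[0,0,0],[0,0,0]],
    [[0,0,0],[0,0,0]]
  ],
  "jaw": 30
}}

```text
time_s: 24.3
position: [0.534, 0.4534, 0.0114]
tool_rot: [[-0.223, 0.975, 0.001], [0.975, 0.223, 0.001], [0.0, 0.001, -1.0]]
ft_force: [-0.5, -0.4, -1.8]
grip_width: 0.043
gripper_force: 25.6
```

```bash
python3 s.py -66,55,205
```

```text
t 24.3 cab mm [-29.7 345.1  11.4] tooly deg 12.9 tilt z [ 1.1e-03  6.0e-04 -1.0e+00] F [-0.5 -0.4 -1.8] w 43.0 gf 25.649322633398697 q [31. 48. 63. -0. 69. 18.]
-66,55,205 world [0.5639 0.1625 0.205 ] shift [-0.967  -0.1186 -0.6458]
```

Request:
{"op": "step_arm", "data": {
  "targets": [
    [[0,0,-0.05],[0,0,0]],
    [[0,0,-0.15],[0,0,0]],
    [[0,0,-0.27],[0,0,0]],
    [[0,0,-0.39],[0,0,0]],
    [[0,0,-0.51],[0,0,0]],
    [[0,0,-0.62],[0,0,0]],
    [[0,-0.06,-0.645],[0,0,0]],
    [[0,-0.12,-0.65],[0,0,0]],
    [[0,-0.12,-0.65],[0,0,0]]
  ]
}}

```text
time_s: 25.05
position: [0.4964, 0.4452, 0.2077]
tool_rot: [[-0.224, 0.974, 0.001], [0.974, 0.224, 0.001], [0.001, 0.001, -1.0]]
ft_force: [-0.8, -0.2, -2.4]
grip_width: 0.0432
gripper_force: 26.3
```

Request:
{"op": "step_arm", "data": {
  "targets": [
    [[-0.1,0,0],[0,0,0]],
    [[-0.22,0,0],[0,0,0]],
    [[-0.34,0,0],[0,0,0]],
    [[-0.46,0,0],[0,0,0]],
    [[-0.58,0,0],[0,0,0]],
    [[-0.7,0,0],[0,0,0]],
    [[-0.82,0,0],[0,0,0]],
    [[-0.92,0,0],[0,0,0]],
    [[-0.967,0,0],[0,0,0]],
    [[-0.967,0,0],[0,0,0]]
  ]
}}

```text
time_s: 25.88
position: [0.5644, 0.1597, 0.2055]
tool_rot: [[-0.22, 0.976, 0.0], [0.976, 0.22, -0.001], [-0.001, -0.0, -1.0]]
ft_force: [-0.5, 0.8, -2.1]
grip_width: 0.0434
gripper_force: 26.3
```

```bash
python3 s.py -66,55,20; python3 m.py | grep -E "top cap \[4|top (yellow|blue) \[4"
```

```text
t 25.8833 cab mm [-66.2  52.1 205.5] tooly deg 12.69 tilt z [ 1.e-04 -5.e-04 -1.e+00] F [-0.5  0.8 -2.1] w 43.4 gf 26.294528099242598 q [ 4. 27. 71. -0. 83. -8.]
-66,55,20 world [0.5639 0.1625 0.02  ] shift [1.010e-02 5.000e-04 6.183e-01]
top blue [469. 225.] 145 [0.581 0.048 0.053] [0.57  0.017 0.047] [0.612 0.059 0.074]
top cap [474. 221.] 258 ztop 0.0736 mid [0.5907 0.0361 0.0724] ext [0.031 0.033 0.009]
```

Request:
{"op": "step_arm", "data": {
  "targets": [
    [[0.01,0,0.08],[0,0,0]],
    [[0.01,0,0.18],[0,0,0]],
    [[0.01,0,0.28],[0,0,0]],
    [[0.01,0,0.37],[0,0,0]],
    [[0.01,0,0.45],[0,0,0]],
    [[0.01,0,0.51],[0,0,0]],
    [[0.01,0,0.56],[0,0,0]],
    [[0.01,0,0.59],[0,0,0]],
    [[0.01,0,0.61],[0,0,0]],
    [[0.01,0,0.616],[0,0,0]]
  ]
}}

```text
time_s: 26.82
position: [0.5626, 0.1662, 0.0202]
tool_rot: [[-0.224, 0.975, -0.001], [0.975, 0.224, 0.0], [0.0, -0.001, -1.0]]
ft_force: [0.2, -0.6, -1.3]
grip_width: 0.043
gripper_force: 26.3
```

```bash
python3 s.py -66,55,20
```

```text
t 26.8167 cab mm [-66.5  58.9  20.2] tooly deg 12.96 tilt z [-7.e-04  0.e+00 -1.e+00] F [ 0.2 -0.6 -1.3] w 43.0 gf 26.293999599292874 q [ 5. 38. 84.  0. 58. -8.]
-66,55,20 world [0.5639 0.1625 0.02  ] shift [-0.0128  0.0017  0.0006]
```

Release, retreat up and toward the front-left, then look.

Request:
{"op": "step_arm", "data": {
  "targets": [
    [[0,0,0.003],[0,0,0]],
    [[0,0,0.003],[0,0,0]],
    [[0,0,0.003],[0,0,0]],
    [[0,0,-0.06],[0,0,0]],
    [[0,0,-0.16],[0,0,0]],
    [[0,0,-0.28],[0,0,0]],
    [[0,0,-0.4],[0,0,0]],
    [[0,0,-0.52],[0,0,0]],
    [[0,0,-0.62],[0,0,0]],
    [[0,0,-0.74],[0,0,0]]
  ],
  "jaw": 60
}}

```text
time_s: 27.65
position: [0.5622, 0.1653, 0.2448]
tool_rot: [[-0.223, 0.975, 0.0], [0.975, 0.223, 0.0], [-0.0, 0.0, -1.0]]
ft_force: [1.7, -0.2, 0.6]
grip_width: 0.06
gripper_force: 0.0
```

Request:
{"op": "step_arm", "data": {
  "targets": [
    [[0.1,-0.06,0],[0,0,0]],
    [[0.2,-0.12,0],[0,0,0]],
    [[0.3,-0.18,0],[0,0,0]],
    [[0.4,-0.24,0],[0,0,0]],
    [[0.5,-0.3,0],[0,0,0]],
    [[0.6,-0.36,0],[0,0,0]],
    [[0.65,-0.4,0],[0,0,0]],
    [[0.65,-0.4,0],[0,0,0]]
  ],
  "jaw": 35
}}

```text
time_s: 28.32
position: [0.3995, 0.3307, 0.2439]
tool_rot: [[-0.227, 0.974, 0.001], [0.974, 0.227, 0.001], [0.001, 0.001, -1.0]]
ft_force: [0.6, 0.1, 0.5]
grip_width: 0.0351
gripper_force: 0.0
```

```bash
python3 m.py | grep -E "top cap \[4|top (yellow|blue|green) \[4"; python3 -c "
from h import *
d=grab('top'); cv2.imwrite('pics/t2.png',cv2.resize(d['img'][90:340,230:550,::-1],(768,600)))"; python3 s.py 22,1,260 22,1,181
```

```text
top yellow [439. 220.] 222 [0.591 0.106 0.053] [0.578 0.068 0.006] [0.632 0.12  0.075]
top green [406. 238.] 172 [0.555 0.171 0.054] [0.541 0.137 0.005] [0.591 0.185 0.073]
top blue [470. 224.] 187 [0.583 0.046 0.054] [0.571 0.016 0.006] [0.624 0.059 0.074]
top cap [443. 216.] 197 ztop 0.0741 mid [0.6    0.0983 0.0722] ext [0.029 0.03  0.008]
top cap [475. 220.] 223 ztop 0.0739 mid [0.5922 0.0372 0.0728] ext [0.032 0.031 0.01 ]
top cap [408. 235.] 216 ztop 0.0738 mid [0.5617 0.1656 0.0723] ext [0.031 0.031 0.009]
t 28.4667 cab mm [-185.7  252.8  243.3] tooly deg 12.9 tilt z [ 1.3e-03  3.0e-04 -1.0e+00] F [ 0.2 -0.3  0.5] w 34.7 gf 0.0 q [26. 18. 78. -0. 84. 13.]
22,1,260 world [0.6618 0.1297 0.26  ] shift [-0.8382  0.694  -0.0549]
22,1,181 world [0.6618 0.1297 0.181 ] shift [-0.8382  0.6936  0.2085]
```

View pics/t2.png

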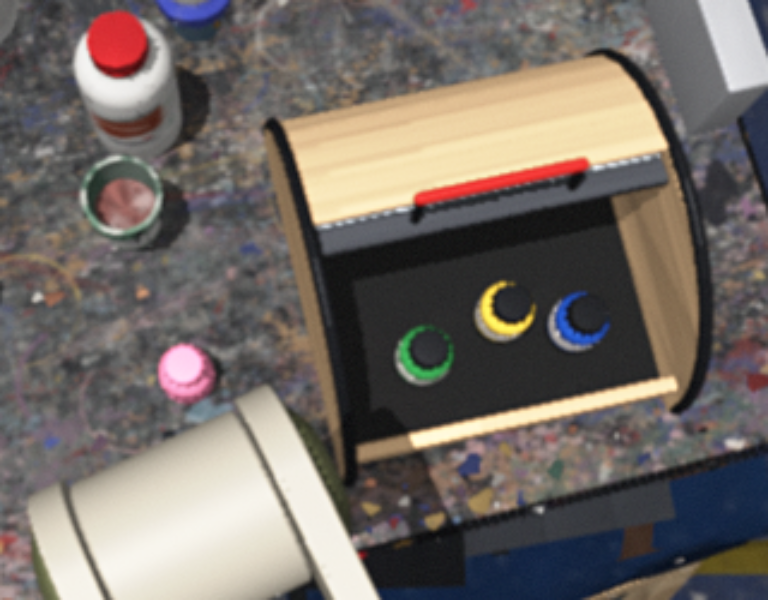

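All three pots stand upright in the cabinet: green at crop (425,355), yellow (505,310), blue (580,320), with caps at home height. Now back to the handle.

Request:
{"op": "step_arm", "data": {
  "targets": [
    [[-0.1,0.08,-0.03],[0,0,0]],
    [[-0.2,0.16,-0.055],[0,0,0]],
    [[-0.3,0.24,-0.055],[0,0,0]],
    [[-0.4,0.32,-0.055],[0,0,0]],
    [[-0.5,0.41,-0.055],[0,0,0]],
    [[-0.6,0.49,-0.055],[0,0,0]],
    [[-0.7,0.58,-0.055],[0,0,0]],
    [[-0.78,0.65,-0.055],[0,0,0]],
    [[-0.838,0.694,-0.055],[0,0,0]],
    [[-0.838,0.694,-0.055],[0,0,0]]
  ]
}}

```text
time_s: 29.3
position: [0.6645, 0.1249, 0.2575]
tool_rot: [[-0.217, 0.976, -0.001], [0.976, 0.217, -0.001], [-0.001, -0.001, -1.0]]
ft_force: [0.6, 0.5, 0.2]
grip_width: 0.0351
gripper_force: 0.0
```

```bash
python3 s.py 22,0,180
```

```text
t 29.3 cab mm [ 23.5  -4.4 257.5] tooly deg 12.55 tilt z [-6.e-04 -9.e-04 -1.e+00] F [0.6 0.5 0.2] w 35.1 gf 0.0 q [  1.  35.  48.  -0.  97. -12.]
22,0,180 world [0.662  0.1287 0.18  ] shift [ 0.0147 -0.005   0.2585]
```

Request:
{"op": "step_arm", "data": {
  "targets": [
    [[0,-0.004,0.06],[0,0,0]],
    [[0,-0.004,0.14],[0,0,0]],
    [[0,-0.004,0.2],[0,0,0]],
    [[0,-0.004,0.24],[0,0,0]],
    [[0,-0.004,0.256],[0,0,0]],
    [[0,-0.004,0.256],[0,0,0]]
  ]
}}

```text
time_s: 29.8
position: [0.6599, 0.1291, 0.1815]
tool_rot: [[-0.222, 0.975, -0.002], [0.975, 0.222, -0.0], [0.0, -0.002, -1.0]]
ft_force: [-0.4, 0.2, 0.7]
grip_width: 0.035
gripper_force: 0.0
```

Request:
{"op": "step_arm", "data": {
  "targets": [
    [[0,0,0],[0,0,0]],
    [[0,0,0],[0,0,0]],
    [[0,0,0],[0,0,0]],
    [[0,0,0],[0,0,0]]
  ],
  "jaw": 0,
  "grip_force": 30
}}

```text
time_s: 30.13
position: [0.6609, 0.1296, 0.1839]
tool_rot: [[-0.223, 0.975, 0.003], [0.975, 0.223, -0.0], [-0.001, 0.003, -1.0]]
ft_force: [1.6, -0.8, 5.5]
grip_width: 0.0085
gripper_force: 29.6
```

```bash
python3 s.py; python3 -c "
import numpy as np
P=np.linspace(1.691,.471,31); a=P[0]
for k in range(3):
  b=P[10*k]
  print([[0,round((182*np.cos(b)-182*np.cos(p))/300,3),round(-(182*np.sin(p)-182*np.sin(b))/300,3)] for p in P[10*k+1:10*k+11]])"
```

```text
t 30.1333 cab mm [ 21.1   1.1 183.9] tooly deg 12.89 tilt z [ 3.1e-03 -2.0e-04 -1.0e+00] F [ 1.6 -0.8  5.5] w 8.5 gf 29.58872616291046 q [  1.  36.  57.  -0.  87. -12.]
[[0, np.float64(-0.025), np.float64(-0.002)], [0, np.float64(-0.049), np.float64(-0.004)], [0, np.float64(-0.074), np.float64(-0.004)], [0, np.float64(-0.099), np.float64(-0.004)], [0, np.float64(-0.123), np.float64(-0.002)], [0, np.float64(-0.148), np.float64(0.0)], [0, np.float64(-0.172), np.float64(0.004)], [0, np.float64(-0.196), np.float64(0.008)], [0, np.float64(-0.22), np.float64(0.014)], [0, np.float64(-0.244), np.float64(0.02)]]
[[0, np.float64(-0.024), np.float64(0.007)], [0, np.float64(-0.047), np.float64(0.016)], [0, np.float64(-0.07), np.float64(0.025)], [0, np.float64(-0.092), np.float64(0.035)], [0, np.float64(-0.114), np.float64(0.047)], [0, np.float64(-0.136), np.float64(0.059)], [0, np.float64(-0.157), np.float64(0.072)], [0, np.float64(-0.177), np.float64(0.085)], [0, np.float64(-0.197), np.float64(0.1)], [0, np.float64(-0.216), np.float64(0.115)]]
[[0, np.float64(-0.019), np.float64(0.016)], [0, np.float64(-0.037), np.float64(0.033)], [0, np.float64(-0.054), np.float64(0.051)], [0, np.float64(-0.07), np.float64(0.069)], [0, np.float64(-0.086), np.float64(0.088)], [0, np.float64(-0.101), np.float64(0.107)], [0, np.float64(-0.115), np.float64(0.128)], [0, np.float64(-0.129), np.float64(0.148)], [0, np.float64(-0.141), np.float64(0.17)], [0, np.float64(-0.153), np.float64(0.191)]]
```

Request:
{"op": "step_arm", "data": {
  "targets": [
    [[0,-0.025,-0.002],[0,0,0]],
    [[0,-0.049,-0.004],[0,0,0]],
    [[0,-0.074,-0.004],[0,0,0]],
    [[0,-0.099,-0.004],[0,0,0]],
    [[0,-0.123,-0.002],[0,0,0]],
    [[0,-0.148,0],[0,0,0]],
    [[0,-0.172,0.004],[0,0,0]],
    [[0,-0.196,0.008],[0,0,0]],
    [[0,-0.22,0.014],[0,0,0]],
    [[0,-0.244,0.02],[0,0,0]]
  ]
}}

```text
time_s: 30.97
position: [0.5884, 0.113, 0.1765]
tool_rot: [[-0.223, 0.975, 0.001], [0.975, 0.223, -0.0], [-0.001, 0.001, -1.0]]
ft_force: [4.5, -2.9, 0.9]
grip_width: 0.0087
gripper_force: 30.2
```

Request:
{"op": "step_arm", "data": {
  "targets": [
    [[0,-0.024,0.007],[0,0,0]],
    [[0,-0.047,0.016],[0,0,0]],
    [[0,-0.07,0.025],[0,0,0]],
    [[0,-0.092,0.035],[0,0,0]],
    [[0,-0.114,0.047],[0,0,0]],
    [[0,-0.136,0.059],[0,0,0]],
    [[0,-0.157,0.072],[0,0,0]],
    [[0,-0.177,0.085],[0,0,0]],
    [[0,-0.197,0.1],[0,0,0]],
    [[0,-0.216,0.115],[0,0,0]]
  ]
}}

```text
time_s: 31.8
position: [0.525, 0.0986, 0.1415]
tool_rot: [[-0.223, 0.975, -0.0], [0.975, 0.223, -0.001], [-0.001, -0.0, -1.0]]
ft_force: [1.6, -5.5, 4.1]
grip_width: 0.0086
gripper_force: 29.7
```

Request:
{"op": "step_arm", "data": {
  "targets": [
    [[0,-0.019,0.016],[0,0,0]],
    [[0,-0.037,0.033],[0,0,0]],
    [[0,-0.054,0.051],[0,0,0]],
    [[0,-0.07,0.069],[0,0,0]],
    [[0,-0.086,0.088],[0,0,0]],
    [[0,-0.101,0.107],[0,0,0]],
    [[0,-0.115,0.128],[0,0,0]],
    [[0,-0.129,0.148],[0,0,0]],
    [[0,-0.141,0.17],[0,0,0]],
    [[0,-0.153,0.191],[0,0,0]]
  ]
}}

```text
time_s: 32.63
position: [0.4829, 0.0888, 0.0859]
tool_rot: [[-0.223, 0.975, 0.007], [0.975, 0.223, 0.001], [-0.001, 0.007, -1.0]]
ft_force: [6.3, 3.2, 44.8]
grip_width: 0.0085
gripper_force: 34.9
```

```bash
python3 s.py -162.2,1,83
```

```text
t 32.6333 cab mm [-161.5    1.4   85.9] tooly deg 12.87 tilt z [ 7.e-03  5.e-04 -1.e+00] F [ 6.3  3.2 44.8] w 8.5 gf 34.87290680408478 q [ -3.  25.  96.   0.  58. -16.]
-162.2,1,83 world [0.4823 0.0883 0.083 ] shift [-0.0013 -0.0024  0.0097]
```

The end stop is reached (handle at z≈0.095). I relax the push, release and retreat.

Request:
{"op": "step_arm", "data": {
  "targets": [
    [[0,0,-0.005],[0,0,0]],
    [[0,0,-0.008],[0,0,0]],
    [[0,0,-0.008],[0,0,0]]
  ]
}}

```text
time_s: 32.88
position: [0.4832, 0.089, 0.0871]
tool_rot: [[-0.223, 0.975, 0.006], [0.975, 0.223, 0.001], [-0.001, 0.006, -1.0]]
ft_force: [14.3, 0.9, -5.7]
grip_width: 0.0086
gripper_force: 30.0
```

Request:
{"op": "step_arm", "data": {
  "targets": [
    [[0,0,0],[0,0,0]],
    [[0,0,0],[0,0,0]],
    [[0,0,0],[0,0,0]],
    [[0,0,0],[0,0,0]],
    [[0,0,-0.06],[0,0,0]],
    [[0,0,-0.14],[0,0,0]],
    [[0,0,-0.24],[0,0,0]],
    [[0,0,-0.34],[0,0,0]],
    [[0,0,-0.44],[0,0,0]],
    [[0,0,-0.5],[0,0,0]]
  ],
  "jaw": 32
}}

```text
time_s: 33.72
position: [0.4809, 0.0889, 0.2399]
tool_rot: [[-0.223, 0.975, 0.003], [0.975, 0.223, 0.0], [-0.0, 0.003, -1.0]]
ft_force: [-0.1, -0.3, 0.9]
grip_width: 0.0324
gripper_force: 0.0
```

Request:
{"op": "step_arm", "data": {
  "targets": [
    [[0.1,-0.04,0],[0,0,0]],
    [[0.2,-0.08,0],[0,0,0]],
    [[0.3,-0.12,0],[0,0,0]],
    [[0.4,-0.16,0],[0,0,0]],
    [[0.5,-0.2,0],[0,0,0]],
    [[0.6,-0.24,0],[0,0,0]],
    [[0.7,-0.28,0],[0,0,0]],
    [[0.8,-0.28,0],[0,0,0]],
    [[0.85,-0.28,0],[0,0,0]],
    [[0.85,-0.28,0],[0,0,0]]
  ]
}}

```text
time_s: 34.55
position: [0.3406, 0.3205, 0.2367]
tool_rot: [[-0.227, 0.974, -0.001], [0.974, 0.227, 0.0], [0.0, -0.001, -1.0]]
ft_force: [-0.0, -0.2, 0.1]
grip_width: 0.0318
gripper_force: 0.0
```

```bash
python3 -c "
from h import *
from cab2 import red
from s import tocab
for n in('top','side'):
    d=grab(n,n+'9');m,W=red(d); P=np.array([tocab(p) for p in W[m>0]]); print(n,len(P),np.median(P,0) if len(P) else 0)"; python3 s.py
```

```text
top 346 [-0.16206831  0.00114403  0.09995229]
side 119 [-0.15948463  0.01155045  0.10014058]
t 34.65 cab mm [-247.5  256.9  236.7] tooly deg 12.97 tilt z [-1.e-03 -7.e-04 -1.e+00] F [0.5 0.3 0.2] w 32.1 gf 0.0 q [28. 13. 86. -0. 81. 15.]
```

View pics/top9.png

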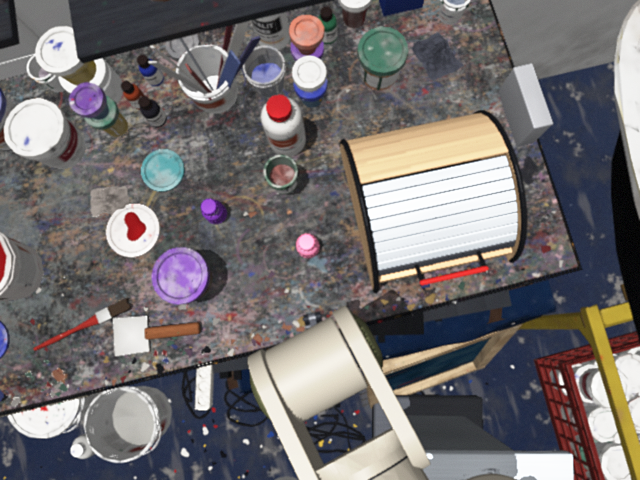

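View pics/side9.png

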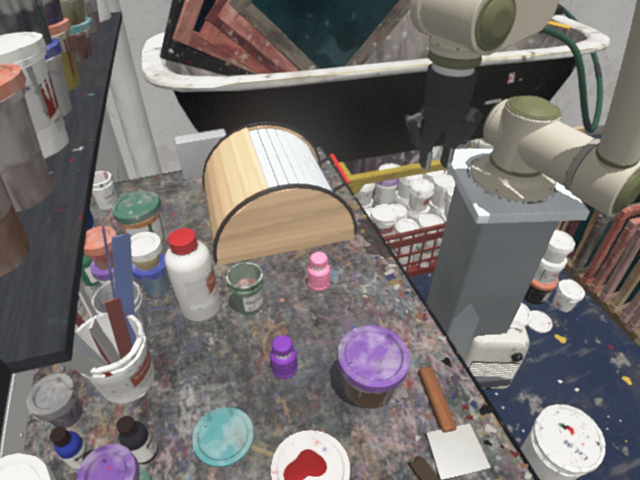

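The cover is shut: handle at x −162 mm and z ≈ 95–96 mm, against −162 and 95 expected. The bench is clear of pots, the tub and cup are unmoved, and the arm is free.

```bash
python3 -c "
from rig import close_job; print(close_job())"
```

```text
the job is handed in; nothing more can be done
None
```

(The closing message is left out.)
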